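# Rebuild the press spring pack

## Task

The red gate over the arbor of the spring stand is bolted shut: draw its bolt and swing the gate well clear, then put every disc spring that lies on the table on the arbor, flat and fully down, with the faces alternating so that no two neighbours face the same way (blue cup up, blue cup down, and so on; there are enough of each to do it without turning any over if you begin with the kind there are more of, or with either if there are as many of each). Then swing the gate fully shut over the stack and slide the bolt fully home in its keeper, leaving the jars, the can and the roll of tape where they stand.

Things in the scene. Friction and masses are not known exactly. Their poses are not given: they have to be found in the camera images.
- spring_stand: fixed stand: grey base plate 90 x 226 x 12 mm (its x by its y), upright steel arbor in the middle, hinge post at +y, keeper post at -y. Origin under the arbor at table height, z up, y from the keeper to the hinge. The gate opens towards its +x. Keeper: a post 31 mm (x) by 24 mm (y), 114 mm high in all, centred at y = -98 mm, with a slot that takes the bolt's tip. Hinge post at y = +95 mm, 102 mm high with the gate's collar
- arbor_foot (a point): foot of the arbor on the base plate's top (12 mm above the table), axes as the stand's. The arbor is 26.8 mm thick and 59 mm high from here, its last 8 mm tapering to 12 mm. Springs stack upward from here, 11 mm each when the faces alternate (two that face the same way nest and take only about 6.5 mm)
- gate_hinge (a point): on the gate's vertical hinge axis, 89 mm above the table, 95 mm from the arbor's axis
- gate (a joint): red flat gate bar, 26 mm wide, 10 mm thick, underside 84 mm above the table, reaching 155 mm from the hinge axis across and above the arbor; angle in rad, 0 fully shut (stop), grows as it swings anticlockwise seen from above to 1.9. Stays where it is left (friction about 0.08 Nm). Seen from above it points along the stand's -y when shut and along its +x at 1.57
- bolt (a joint): barrel bolt on top of the gate, 10 mm thick, sliding along the bar; metres drawn, 0 fully home in the keeper, 0.032 fully drawn towards the hinge (clear of the keeper from 0.026); slides with about 3 N of friction and stays where it is left
- bolt_knob (a point): grip point of the bolt's upright brass knob, a round post 14 mm thick whose top is 145 mm above the table; this point is on its axis, 130 mm above the table. The knob is free down to the bolt guides, which stand up to 108 mm above the table. With the bolt home the knob is 140 mm from the hinge axis, fully drawn 108 mm. The gate can also be swung by it
- spring_1: steel disc spring (cone washer): 60 mm outside, 30 mm hole, 11 mm high overall, 110 g; its outer rim is an upright face 5 mm tall, with the other 6 mm of height taken by the cone, which narrows to the hole. The hollow (cup) side is painted blue, the domed side is bare steel. Origin at its centre at mid height; its z axis points out of the blue cup side (up: lies cup up, on its hole edge with the rim the top 5 mm; down: lies cup down, on its rim, the bottom 5 mm)
- spring_2: disc spring, same make as spring_1
- spring_3: disc spring, same make as spring_1; may be absent
- spring_4: disc spring, same make as spring_1; may be absent
- spring_5: disc spring, same make as spring_1; may be absent
- jar_teal: glaze jar with teal label, 62 mm across, 73 mm high, origin under its centre; leave it
- jar_ochre: glaze jar with ochre label, 62 mm across, 73 mm high, origin under its centre; leave it
- can_silver: silver drink can, 66 mm across, 115 mm high, origin under its centre; leave it
- masking_tape: roll of masking tape, 104 mm across, 25 mm high, lying flat, origin under its centre; leave it
Mind the look-alikes: they are no part of the job. What is shaped like the spring_2 but orange or purple is not meant.

How it is judged:
By the outcome, as a careful person would: the job done as asked, in the order asked, and still so for the second after the job is handed in, with the robot touching nothing.
Of spring_3, spring_4, spring_5 only 1 to 3 are there at a start; the rules pass over those that are not, and their reading is None.
At some moment in a run one of spring_1, spring_2, spring_3, spring_4, spring_5 may be knocked a few centimetres aside while the robot is not near it.
It also fails if it takes over 208 s, if anything falls off the work surface, if the arm or the gripper's body presses on something with over 40 N, if the wrist force passes 120 N, or if a joint passes its speed limit or range.

## Robot

A 6-joint arm with a two-finger parallel gripper is mounted at the origin on the work surface; the furniture and walls round the work are solid. World frame = base frame: x ahead of the robot, y to its left, z up, the work surface at z = 0. Lengths are in m, angles in rad, forces in N, time in s.
With the tool pointing down it reaches from about 0.225 to 0.875 m from the base axis. Payload 3.4 kg.
Tool frame: the origin (TCP) lies between the finger pads; the fingertips stand 8 mm ahead of it and the grasp point (between the pads) lies 11 mm behind it; z points along the fingers, y is the line along which they close (so a half turn about z gives the same grasp; the last joint's range is limited). The gripper opens to 85 mm and grips with 20 to 120 N. Pads are 22 mm wide; open, the fingers measure 114 mm over their backs; the gripper's body (76 mm by 85 mm) begins 54 mm behind the grasp point. The pads swing forward as they close: fully open they stand 13 mm farther back than shut.
Start: joints at [-1.397, 0.276, 1.505, -0, 1.361, -0.121], TCP at [0.167, -0.55, 0.239] pointing down, gripper open.
Joint ranges: [-2.89, 2.89], [-0.75, 2.08], [0.22, 2.7], [-1.18, 4.32], [0.11, 2.71], [-2.7, 2.7]. Speed limits (rad/s): [2.57, 2.57, 3.14, 3.14, 3.14, 3.14].

## Interface

Orientations are given as a unit quaternion [w, x, y, z].
In Python, from rig import manip gives the robot as it stands.
- The arm moves only by the tool move_arm, never from a script. Its argument "deltas" is a list that holds one entry, the list of rows, each a list of 5 numbers: the shift along the tool's x, y, z normalised to -1 to 1, where 1 is 80 cm, then the turn about the tool's z normalised to -1 to 1, where 1 is 120 degrees, then the closure, from -1 (fully open) to 1 (shut). In form: [[[tx, ty, tz, twist, grip], ...]]. A call has 1 to 12 rows; each row is the pose to reach, as a shift and turn from the pose commanded when the call began, along the tool's axes at that moment; what a row does not reach only later rows make up. A row lasts 1/10 s, in which the tool goes at most 50 mm and 8.59 degrees, less where a joint would pass 70% of its speed; a pose out of reach is approached as far as the arm can. A call with a number of a shift or a turn outside -1 to 1 is refused whole. A call with a gripper value outside its range is refused whole. The fingers move at their own pace and stop on an object; "squeeze" is the grip in N (left out, the last holds). Time passes only in rows, so rows that repeat a pose let the fingers close. It gives the time, the measured TCP pose, the force, the opening and the grip force at its end, in the units of the state.
- manip.get_state(): the state, without advancing time (a new reading comes with each control period).
- manip.get_image(name): name is "side" or "top"; returns the picture (400x640x3 uint8, red, green, blue); there is no depth.
- manip.camera_params(name): a dict with "fx", "fy", "cx", "cy" (pixels), "dist" ([k1, k2, p1, p2, k3] as OpenCV has them; the pictures are not rectified), "R" (3x3) and "t" (3): a world point X has camera coordinates R X + t. Camera axes: x right, y down, z forward; pixel columns grow to the right and rows downward; lengths in m; the calibration is good to about 2 mm. A picture is of the moment at which its call begins. camera_params takes no time and is no camera call.
- manip.sign_off(): hands the job in; it is judged then, once.
The state is a dict: "clock": time; "qpos": joint angles; "qd": joint speeds; "effort": joint torques, N m; "position": TCP position; "ee_rot": TCP orientation; "contact_force": force on the tool from outside, world axes, zero at the start; "moment": the same for the moment, N m; "width": finger opening in m; "gripper_force": force on a finger pad.
Only numpy, scipy, OpenCV 4.12 (cv2) and the standard library are available. Lean on these libraries where they do the work, as an engineer would, in place of code of your own. Each camera call takes 0.05 s, during which the arm holds its last target. There are 200 camera calls.

## Working session

There is one attempt and no reset: what is moved stays moved. The work goes in short steps, Python scripts to look and compute and a tool call to move; the robot and the scene stay as the last step left them, time stands still between calls to the robot, and variables do not carry over. Pictures are saved under pics/ and viewed, at most 14 in all, crops included, and the job is handed in when it is done.

Besides the shell and the picture viewer there is one more tool, called after "Emit:" as name([rows], argument=value, ...), one row to a line, values as JSON. move_arm: Moves the arm, as the interface text tells. Scaled input: -1 to 1 covers 80 cm each way for a shift and 120 degrees each way for a turn. Its arguments: {"type":"object","properties":{"deltas":{"type":"array","items":{"type":"array","items":{"type":"array","items":{"type":"number","minimum":-1,"maximum":1}}}},"squeeze":{"type":"number"}},"required":["deltas"]}

```bash
mkdir -p pics; python3 - <<'E'
from rig import manip
import cv2
s=manip.get_state();print({k:(s[k]) for k in('clock','position','ee_rot','width')})
for n in('top','side'):
    cv2.imwrite(f'pics/{n}0.png',manip.get_image(n)[:,:,::-1]);print(manip.camera_params(n))
E
```

```text
{'clock': 0.0, 'position': array([ 0.16694871, -0.54968374,  0.23844306]), 'ee_rot': array([-9.17131380e-04,  9.89155569e-01,  1.46868707e-01, -4.67372428e-05]), 'width': 0.08537302874392232}
{'fx': 405.2900658095439, 'fy': 405.2900658095439, 'cx': 321.8719763270995, 'cy': 200.22774858751103, 'dist': array([-0.0541337,  0.       ,  0.       ,  0.       ,  0.       ]), 'R': array([[-0.00615661, -0.99997741,  0.00269872],
       [-0.98796697,  0.00566554, -0.15456119],
       [ 0.15454241, -0.00361782, -0.98797953]]), 't': array([0.04864135, 0.38998862, 1.33809673])}
{'fx': 464.56614628012426, 'fy': 464.56614628012426, 'cx': 324.91532783888204, 'cy': 201.80592508812487, 'dist': array([-0.0243625,  0.       ,  0.       ,  0.       ,  0.       ]), 'R': array([[ 0.97286882, -0.23133775,  0.00301892],
       [-0.12193301, -0.52377969, -0.84308195],
       [ 0.19661793,  0.81984003, -0.53777664]]), 't': array([-0.34875027,  0.14835896,  1.4149553 ])}
```

View pics/top0.png

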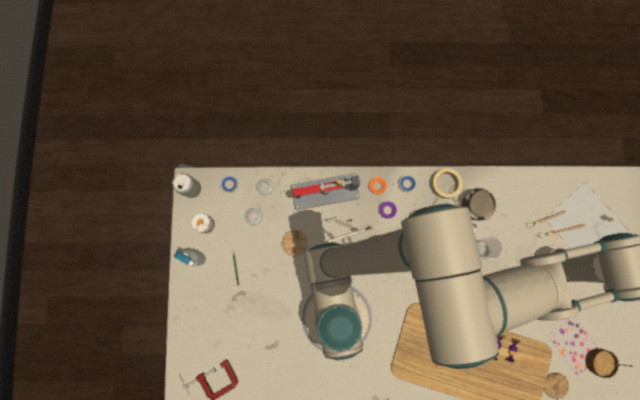

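View pics/side0.png

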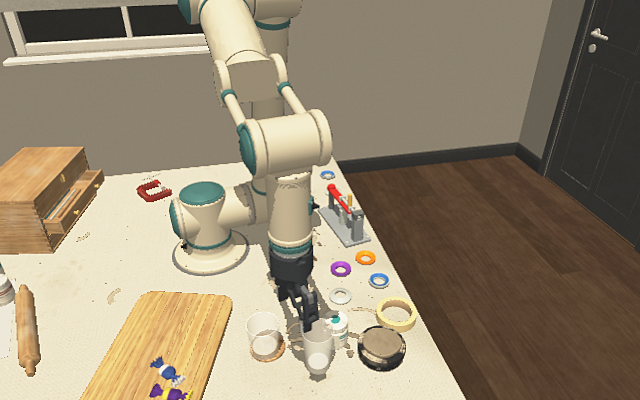

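```bash
python3 - <<'E'
import cv2
a=cv2.imread('pics/top0.png')[165:265,170:500];b=cv2.imread('pics/side0.png')[160:330,270:430]
a=cv2.resize(a,(792,240),interpolation=cv2.INTER_CUBIC);b=cv2.resize(b,None,fx=2.1,fy=2.1,interpolation=cv2.INTER_CUBIC)
import numpy as np
c=np.zeros((600,800,3),np.uint8);c[:240,:792]=a;c[242:242+b.shape[0],:b.shape[1]]=b[:358]
d=cv2.imread('pics/top0.png')[170:215,285:365];d=cv2.resize(d,(440,247),interpolation=cv2.INTER_CUBIC);c[300:547,345:785]=d
cv2.imwrite('pics/c0.png',c)
E
```

```text
(no output)
```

View pics/c0.png

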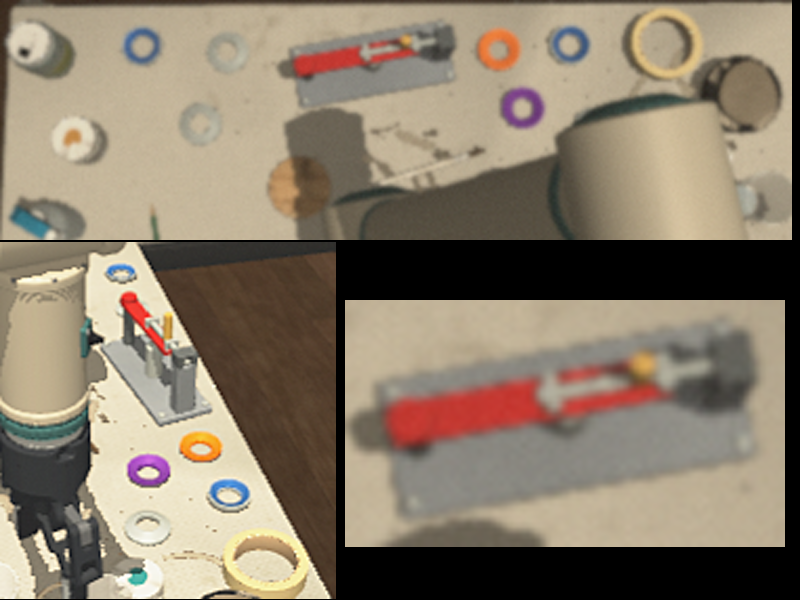

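```bash
cat > h.py <<'E'
from rig import manip
import numpy as np, cv2
def ray(n,px):
    p=manip.camera_params(n);K=np.array([[p['fx'],0,p['cx']],[0,p['fy'],p['cy']],[0,0,1]])
    u=cv2.undistortPoints(np.array(px,float).reshape(-1,1,2),K,p['dist']).reshape(-1,2)
    d=np.c_[u,np.ones(len(u))]@p['R'];return -p['R'].T@p['t'],d
def plane(n,px,z):
    o,d=ray(n,px);return o+d*((z-o[2])/d[:,2])[:,None]
def tri(pt,ps):
    (o1,d1),(o2,d2)=ray('top',pt),ray('side',ps);d1=d1[0];d2=d2[0]
    s=np.linalg.lstsq(np.c_[d1,-d2],o2-o1,rcond=None)[0];a=o1+s[0]*d1;b=o2+s[1]*d2
    return (a+b)/2,np.linalg.norm(a-b)
def blobs(im,lo,hi,roi,amin=8):
    h=cv2.cvtColor(im,cv2.COLOR_RGB2HSV);m=cv2.inRange(h,lo,hi);k=np.zeros_like(m);x0,x1,y0,y1=roi;k[y0:y1,x0:x1]=m[y0:y1,x0:x1]
    cs=cv2.findContours(k,cv2.RETR_EXTERNAL,cv2.CHAIN_APPROX_NONE)[0]
    return [c for c in cs if cv2.contourArea(c)>=amin]
def heading(s):
    w,x,y,z=s['ee_rot'];return 2*np.arctan2(y,x)
def go(x,y,z,th=None,deg=True):
    s=manip.get_state();t0=heading(s);d=np.array([x,y,z])-s['position']
    tx=d[0]*np.cos(t0)+d[1]*np.sin(t0);ty=d[0]*np.sin(t0)-d[1]*np.cos(t0)
    tw=0 if th is None else -((np.rad2deg(t0)*-1+th+90)%180-90)
    r=np.array([tx/.8,ty/.8,-d[2]/.8,tw/120]);print('row',r.round(4),'dist',np.linalg.norm(d).round(3),'th',np.rad2deg(t0).round(1));return r
E
python3 - <<'E'
from h import *
t=cv2.imread('pics/top0.png')[:,:,::-1];s=cv2.imread('pics/side0.png')[:,:,::-1]
for n,im,roi in(('top',t,(280,370,170,215)),('side',s,(315,380,175,250))):
    for nm,lo,hi in(('yellow',(12,110,80),(28,255,255)),('red',(0,150,60),(8,255,255))):
        for c in blobs(im,lo,hi,roi,3):
            print(n,nm,cv2.boundingRect(c),cv2.contourArea(c),c.reshape(-1,2).mean(0),cv2.minAreaRect(c))
for c in blobs(t,(100,90,40),(125,255,255),(200,430,170,230)):
    (u,v),r=cv2.minEnclosingCircle(c);print('blue',u,v,r,plane('top',(u,v),.009))
for c in blobs(s,(100,90,40),(125,255,255),(310,400,160,300)):
    e=cv2.fitEllipse(c);print('blue side',e,plane('side',e[0],.009))
# grey pixel sample base
h=cv2.cvtColor(t,cv2.COLOR_RGB2HSV)
for q in((300,200),(325,198),(350,195),(264,178),(253,216),(264,186),(262,195),(275,200)):print(q,h[q[1],q[0]])
m=cv2.inRange(h,(95,20,60),(125,90,200));m[:, :285]=0;m[:,365:]=0;m[:170]=0;m[212:]=0
c=max(cv2.findContours(m,cv2.RETR_EXTERNAL,cv2.CHAIN_APPROX_NONE)[0],key=cv2.contourArea)
b=cv2.minAreaRect(c);print(b,cv2.boxPoints(b));print(plane('top',cv2.boxPoints(b),.012))
E
```

```text
top yellow (337, 180, 4, 5) 11.0 [338.5 182. ] ((338.5, 182.0), (4.0, 3.0), 90.0)
top red (325, 185, 17, 6) 23.0 [333.         187.64705882] ((332.9117736816406, 187.64706420898438), (2.66789174079895, 16.492422103881836), 75.96376037597656)
top red (293, 185, 29, 11) 163.0 [306.859375 190.078125] ((306.6270751953125, 190.13784790039062), (7.538191795349121, 28.12525177001953), 81.02737426757812)
side yellow (372, 222, 8, 6) 16.0 [375.55555556 224.66666667] ((375.34613037109375, 224.73074340820312), (7.488452911376953, 3.605551242828369), 33.6900634765625)
side yellow (367, 206, 13, 16) 39.5 [373.35849057 212.69811321] ((375.2500305175781, 212.74996948242188), (16.970565795898438, 9.192388534545898), 45.0)
side yellow (348, 194, 4, 13) 33.0 [349.5        199.92857143] ((349.5, 200.0), (12.0, 3.0), 90.0)
side yellow (354, 186, 7, 8) 12.0 [356.35 189.5 ] ((356.2683410644531, 189.5854034423828), (6.871645927429199, 4.060518264770508), 51.34019470214844)
side yellow (359, 175, 21, 33) 281.5 [372.91089109 188.16831683] ((369.0, 191.0), (32.0, 20.0), 90.0)
side yellow (350, 175, 10, 4) 4.5
[... 383 characters left out ...]
0.009     ]]
blue 228.5 183.5 6.670932292938232 [[0.45402557 0.36892638 0.009     ]]
blue side ((378.907470703125, 279.2514343261719), (11.347023010253906, 16.31855010986328), 96.88360595703125) [[ 0.45397232 -0.24945686  0.009     ]]
blue side ((327.0600891113281, 173.48658752441406), (5.145700454711914, 11.54200553894043), 90.69988250732422) [[0.4556674  0.37281407 0.009     ]]
(300, 200) [ 22  20 139]
(325, 198) [ 20  17 139]
(350, 195) [ 33  18 145]
(264, 178) [ 23  41 173]
(253, 216) [ 20  55 198]
(264, 186) [ 20  56 191]
(262, 195) [ 20  50 178]
(275, 200) [ 19  56 190]Traceback (most recent call last):
  File "<stdin>", line 15, in <module>
ValueError: max() iterable argument is empty
```

```bash
python3 - <<'E'
from h import *
t=cv2.imread('pics/top0.png')[:,:,::-1]
h=cv2.cvtColor(t,cv2.COLOR_RGB2HSV)
def clean(roi,smax,vmin,vmax,k):
    x0,x1,y0,y1=roi;m=np.zeros(h.shape[:2],np.uint8);m[y0:y1,x0:x1]=cv2.inRange(h,(0,0,vmin),(179,smax,vmax))[y0:y1,x0:x1]
    m=cv2.morphologyEx(m,cv2.MORPH_CLOSE,np.ones((k,k)))
    return max(cv2.findContours(m,cv2.RETR_EXTERNAL,cv2.CHAIN_APPROX_NONE)[0],key=cv2.contourArea)
m=clean((284,366,170,215),32,90,200,9)
b=cv2.minAreaRect(m);P=plane('top',cv2.boxPoints(b),.012);print(b,cv2.boxPoints(b).round(1).tolist());print(P.round(4))
print('base c',P.mean(0),[np.linalg.norm(P[i]-P[i-1]).round(4) for i in range(4)])
print('knob',tri((338.6,182.1),(349.5,200)),plane('top',(338.6,182.1),.138))
print('red',plane('top',[(306.6,190.1),(332.9,187.6)],.094))
for r in((252,278,174,199),(240,268,203,229)):
    c=clean(r,42,120,255,3);(u,v),R=cv2.minEnclosingCircle(c);x=plane('top',(u,v),.005);print('bare',u,v,R,cv2.contourArea(c),x)
c=plane('side',(341,296),.006);print('bare3',c)
go(.4,0,.3,0)
E
```

```text
((325.8288879394531, 191.07098388671875), (25.07805824279785, 66.92658233642578), 79.5625228881836) [[290.6000061035156, 184.8000030517578], [356.5, 172.6999969482422], [361.0, 197.3000030517578], [295.20001220703125, 209.5]]
[[ 0.4475  0.1534  0.012 ]
 [ 0.489  -0.0741  0.012 ]
 [ 0.4024 -0.088   0.012 ]
 [ 0.3618  0.1374  0.012 ]]
base c [0.42515311 0.03219508 0.012     ] [np.float64(0.0872), np.float64(0.2313), np.float64(0.0877), np.float64(0.229)]
knob (array([ 0.43379187, -0.00671236,  0.12389528]), np.float64(0.000777964743815864)) [[ 0.43054634 -0.00599626  0.138     ]]
red [[0.41368925 0.09567389 0.094     ]
 [0.42142083 0.01064349 0.094     ]]
bare 264.5 186.1666717529297 8.579792976379395 200.0 [[0.44461254 0.24447212 0.005     ]]
bare 253.1643829345703 216.36300659179688 8.638654708862305 210.5 [[0.33968371 0.28168982 0.005     ]]
bare3 [[ 0.33472893 -0.28602101  0.006     ]]
row [ 0.4784 -0.5729 -0.0768  0.1408] dist 0.6 th 16.9
```

```bash
python3 -c "
from h import *
go(.4335,-.0085,.24,10.5)"
```

```text
row [ 0.5154 -0.5506 -0.0018  0.0533] dist 0.603 th 16.9
```

Emit:
move_arm([
  [[0.5154,-0.5506,-0.002,0.0533,0.06],[0.5154,-0.5506,-0.002,0.0533,0.06],[0.5154,-0.5506,-0.002,0.0533,0.06],[0.5154,-0.5506,-0.002,0.0533,0.06],[0.5154,-0.5506,-0.002,0.0533,0.06],[0.5154,-0.5506,-0.002,0.0533,0.06],[0.5154,-0.5506,-0.002,0.0533,0.06],[0.5154,-0.5506,-0.002,0.0533,0.06],[0.5154,-0.5506,-0.002,0.0533,0.06],[0.5154,-0.5506,-0.002,0.0533,0.06],[0.5154,-0.5506,-0.002,0.0533,0.06],[0.5154,-0.5506,-0.002,0.0533,0.06]],
], squeeze=40)

```text
clock: 1.3
position: [0.4324, -0.0099, 0.2408]
ee_rot: [0.0, 0.996, 0.092, 0.0]
contact_force: [0.4, -0.5, 0.1]
width: 0.0401
gripper_force: 0.0
```

```bash
python3 - <<'E'
from h import *
a=manip.get_image('top');b=manip.get_image('side')
c=np.zeros((560,800,3),np.uint8);c[:240,:792]=cv2.resize(a[165:265,170:500],(792,240),interpolation=cv2.INTER_CUBIC)
q=b[150:330,270:430];c[242:558,:281]=cv2.resize(q,(281,316),interpolation=cv2.INTER_CUBIC)
q=b[150:240,290:400];c[242:558,300:686]=cv2.resize(q,(386,316),interpolation=cv2.INTER_CUBIC)
cv2.imwrite('pics/c1.png',c[:,:,::-1]);cv2.imwrite('pics/top1.png',a[:,:,::-1])
go(.4335,-.0085,.124,10.5)
E
```

```text
row [-0.001   0.0025  0.1459  0.004 ] dist 0.117 th 11.0
```

View pics/c1.png

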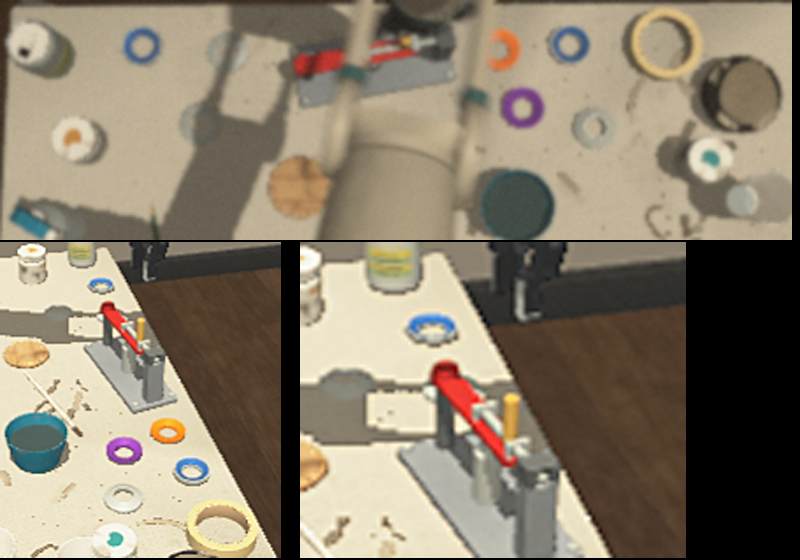

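Emit:
move_arm([
  [[-0.001,0.0025,0.07,0.004,0.06],[-0.001,0.0025,0.1,0.004,0.06],[-0.001,0.0025,0.12,0.004,0.06],[-0.001,0.0025,0.145,0.004,0.06],[-0.001,0.0025,0.145,0.004,0.06],[-0.001,0.0025,0.145,0.004,0.06]],
])

```text
clock: 2.0
position: [0.4314, -0.0146, 0.1249]
ee_rot: [0.0, 0.996, 0.087, -0.001]
contact_force: [0.4, -0.3, -0.3]
width: 0.0405
gripper_force: 0.0
```

```bash
python3 - <<'E'
from h import *
a=manip.get_image('top');b=manip.get_image('side')
c=np.zeros((600,800,3),np.uint8);c[:600,:800]=cv2.resize(b[150:240,290:410],(800,600),interpolation=cv2.INTER_CUBIC)
c[:200,450:800]=cv2.resize(a[165:215,285:372],(350,200),interpolation=cv2.INTER_CUBIC)
cv2.imwrite('pics/c2.png',c[:,:,::-1])
s=manip.get_state();print(s['position'],s['contact_force'])
E
```

```text
[ 0.43240807 -0.01461087  0.12582094] [-0.1778484   0.0242255   0.52699898]
```

View pics/c2.png

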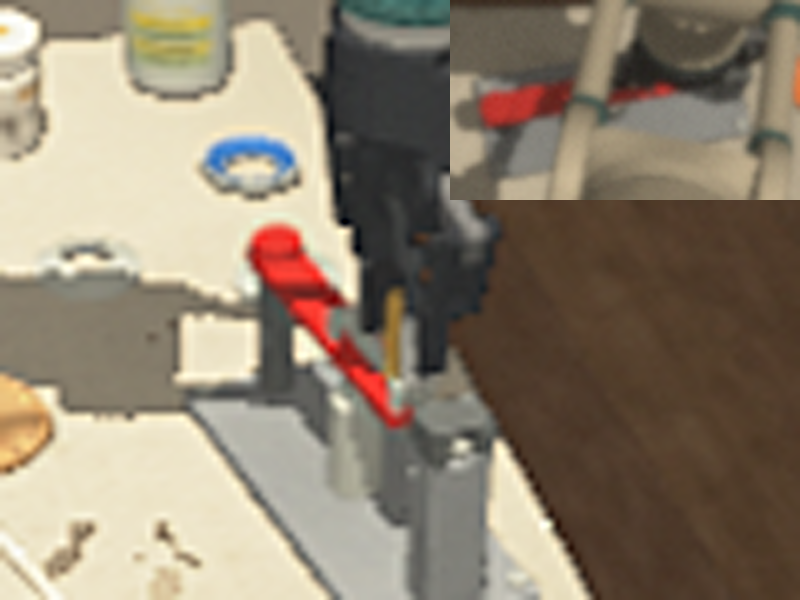

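```bash
python3 - <<'E'
from h import *
s=manip.get_state();print(s['clock'],s['position'],s['qd'].round(3),heading(s))
go(.4335,-.0085,.124,10.5)
manip.get_image('side');s=manip.get_state();print(s['clock'],s['position'],s['qd'].round(3));go(.4335,-.0085,.124,10.5)
E
```

```text
2.1 [ 0.43240807 -0.01461087  0.12582094] [ 0.004 -0.005 -0.003  0.002 -0.003  0.002] 0.17428548498752078
row [ 0.0027 -0.0073  0.0023 -0.0043] dist 0.006 th 10.0
2.15 [ 0.43252569 -0.01452394  0.12593674] [ 0.003 -0.002  0.001  0.    -0.003  0.002]
row [ 0.0025 -0.0072  0.0024 -0.0042] dist 0.006 th 10.0
```

Emit:
move_arm([
  [[0.0025,-0.0072,0.002,-0.004,0.06],[0.0025,-0.0072,0.002,-0.004,0.06],[0.0025,-0.0072,0.002,-0.004,0.06]],
])

```text
clock: 2.45
position: [0.4328, -0.0078, 0.1236]
ee_rot: [0.0, 0.996, 0.092, 0.0]
contact_force: [-0.4, -0.8, -0.5]
width: 0.0403
gripper_force: 0.0
```

Emit:
move_arm([
  [[0,0,0,0,1],[0,0,0,0,1],[0,0,0,0,1],[0,0,0,0,1],[0,0,0,0,1],[0,0,0,0,1]],
], squeeze=30)

```text
clock: 3.05
position: [0.4327, -0.0078, 0.1234]
ee_rot: [-0.0, 0.996, 0.091, 0.0]
contact_force: [-0.1, 2.3, 3.2]
width: 0.0129
gripper_force: 29.3
```

```bash
python3 - <<'E'
from h import *
manip.get_image('side')
s=manip.get_state();print(s['clock'],s['position'],s['contact_force'],s['width'],s['gripper_force'],heading(s)*57.3,s['qpos'])
E
```

```text
3.1 [ 0.4327002  -0.00784531  0.12343374] [-0.47164048  2.43559786  4.1813335 ] 0.012513606413657362 29.285250306129456 10.483227023789233 [-1.79534300e-01  1.67375223e-01  1.97241708e+00  4.95026662e-04
  1.00171119e+00  1.20804194e+00]
```

Emit:
move_arm([
  [[0,-0.01,0,0,1],[0,-0.02,0,0,1],[0,-0.03,0,0,1],[0,-0.038,0,0,1],[0,-0.042,0,0,1],[0,-0.042,0,0,1],[0,-0.042,0,0,1]],
])

```text
clock: 3.8
position: [0.4274, 0.0231, 0.1235]
ee_rot: [0.003, 0.996, 0.093, 0.001]
contact_force: [1.5, -9.8, 1.5]
width: 0.0131
gripper_force: 29.5
```

```bash
python3 - <<'E'
from h import *
manip.get_image('side')
s=manip.get_state();print(s['clock'],s['position'],s['contact_force'],s['width'],s['gripper_force'],heading(s)*57.3)
E
```

```text
3.85 [0.42745216 0.02303889 0.12348534] [ 1.63981543 -9.51721618  1.33765165] 0.013133505451027089 29.474178850650787 10.64168645085487
```

Emit:
move_arm([
  [[0.0176,0.0013,0,-0.0625,1],[0.0349,-0.0021,0,-0.125,1],[0.0517,-0.0078,0,-0.1875,1],[0.0675,-0.0156,0,-0.25,1],[0.0822,-0.0254,0,-0.3125,1],[0.0955,-0.037,0,-0.375,1],[0.1071,-0.0503,0,-0.4375,1],[0.1169,-0.065,0,-0.5,1],[0.1247,-0.0809,0,-0.5625,1],[0.1304,-0.0976,0,-0.625,1],[0.1339,-0.1149,0,-0.6875,1],[0.135,-0.1325,0,-0.75,1]],
])

```text
clock: 5.05
position: [0.5154, 0.1499, 0.1235]
ee_rot: [0.002, 0.637, 0.771, 0.001]
contact_force: [2.9, -1.4, 2.3]
width: 0.0128
gripper_force: 29.6
```

```bash
python3 - <<'E'
from h import *
manip.get_image('side')
s=manip.get_state();print(s['clock'],s['position'],s['contact_force'],s['width'],s['gripper_force'],heading(s)*57.3,s['qpos'])
E
```

```text
5.1 [0.51483637 0.15195814 0.1235306 ] [ 4.37451051  0.85851579 -0.3212889 ] 0.013150014053121243 29.498535096645355 101.07887025901161 [ 0.1562478   0.30906348  1.76686508  0.00190127  1.06174468 -0.03790835]
```

Emit:
move_arm([
  [[0.0141,-0.0007,0,-0.05,1],[0.0281,-0.003,0,-0.1,1],[0.0281,-0.003,0,-0.1,1],[0.0281,-0.003,0,-0.1,0.06],[0.0281,-0.003,0,-0.1,0.06],[0.0281,-0.003,0,-0.1,0.06],[0.0281,-0.003,0,-0.1,0.06],[0.0281,-0.003,-0.06,-0.1,0.06],[0.0281,-0.003,-0.1,-0.1,0.06],[0.0281,-0.003,-0.15,-0.1,0.06],[0.0281,-0.003,-0.15,-0.1,-1]],
])

```text
clock: 6.2
position: [0.51, 0.171, 0.2489]
ee_rot: [0.004, 0.556, 0.831, 0.004]
contact_force: [0.5, 0.2, 0.2]
width: 0.0537
gripper_force: 0.0
```

```bash
python3 - <<'E'
from h import *
a=manip.get_image('top');b=manip.get_image('side')
cv2.imwrite('pics/top3.png',a[:,:,::-1]);cv2.imwrite('pics/side3.png',b[:,:,::-1])
c=np.zeros((600,800,3),np.uint8);c[:240,:792]=cv2.resize(a[165:265,170:500],(792,240),interpolation=cv2.INTER_CUBIC)
c[242:600,:478]=cv2.resize(b[150:240,290:410],(478,358),interpolation=cv2.INTER_CUBIC)
cv2.imwrite('pics/c3.png',c[:,:,::-1])
s=manip.get_state();print(s['clock'],s['position'],s['contact_force'],s['width'],heading(s)*57.3)
E
```

```text
6.3 [0.50708231 0.17045499 0.24397228] [-0.80774357 -0.04242982 -1.10925825] 0.06797107319390237 112.46011897794078
```

View pics/c3.png

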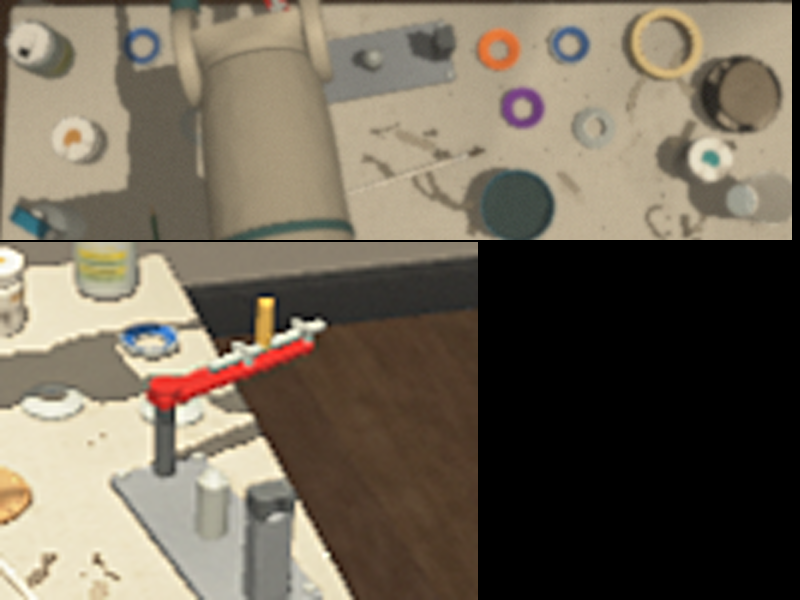

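```bash
python3 - <<'E'
from h import *
t=cv2.imread('pics/top3.png')[:,:,::-1];s=cv2.imread('pics/side3.png')[:,:,::-1]
h=cv2.cvtColor(t,cv2.COLOR_RGB2HSV)
m=np.zeros(h.shape[:2],np.uint8);m[205:231,404:431]=cv2.inRange(h,(0,0,120),(179,42,255))[205:231,404:431]
m=cv2.morphologyEx(m,cv2.MORPH_CLOSE,np.ones((3,3)))
c=max(cv2.findContours(m,cv2.RETR_EXTERNAL,cv2.CHAIN_APPROX_NONE)[0],key=cv2.contourArea);(u,v),R=cv2.minEnclosingCircle(c);print('bareC',u,v,R,plane('top',(u,v),.005))
g=cv2.cvtColor(t,cv2.COLOR_RGB2GRAY);print(g[182:196,316:334])
g=cv2.cvtColor(s,cv2.COLOR_RGB2GRAY);print(g[204:230,334:354])
E
```

```text
bareC 417.0 218.0 8.602425575256348 [[ 0.3306767  -0.27954557  0.005     ]]
[[130 128 131 131 130 130 131 131 131 130 129 131 132 133 133 134 133 129]
 [131 130 133 131 130 127 129 130 131 131 132 128 131 132 131 130 131 132]
 [128 129 127 129 128 127 127 128 129 130 127 126 128 129 132 128 132 131]
 [131 129 128 122 112 115 121 124 126 128 130 127 125 125 128 132 131 134]
 [126 121 111 100  91  92 108 123 134 142 145 139 129 129 131 134 132 133]
 [125 105  90  77  75  86 106 128 151 164 164 153 140 136 132 132 132 132]
 [118  94  78  70  79  91 110 131 156 169 169 159 146 139 133 132 133 133]
 [107  86  75  72  76  92 108 128 149 161 164 152 144 136 131 131 133 133]
 [109  87  76  74  74  85 105 119 135 142 149 146 137 129 130 133 133 134]
 [119 100  84  77  78  80  92 109 126 134 137 131 123 125 128 131 131 135]
 [124 113  99  96  89  76  77  90 105 118 116 108 109 122 129 132 131 134]
 [128 125 122 119 110  96  87  81  86  91  96 101 112 124 133 132 131 133]
 [128 128 130 126 124 117 111 102  96  94 103 116 123 130 133 133 130 132]
 [129 127 129 129 127 127 125 123 118 114 119 127
[... 1537 characters left out ...]
 187 150
  107 102]
 [178 176 176 177 169 148 150 162 166 166 161 150 130 161 185 182 189 141
   95 103]
 [180 178 177 177 176 165 155 161 166 165 160 145 148 173 181 182 189 142
   97 101]
 [177 179 178 179 180 179 164 161 163 167 161 165 176 180 180 183 190 144
   96 102]
 [178 179 178 178 178 180 176 174 176 177 176 180 184 182 182 183 192 145
   96 101]
 [180 179 179 179 178 179 179 179 181 181 182 182 182 182 183 184 170 123
   97 100]
 [181 180 179 178 179 178 179 177 180 182 184 184 183 182 181 185 170 125
   96 102]
 [184 179 178 178 180 182 180 181 181 183 183 184 183 183 181 184 177 130
   97 101]
 [183 183 181 181 182 182 182 182 182 184 183 182 182 183 182 186 179 130
   96  97]]
```

```bash
python3 - <<'E'
from h import *
print(plane('top',[(325.3,188.2),(325.3,188.8)],.066),tri((325.3,188.3),(343.2,210.3)))
manip.get_image('side')
s=manip.get_state();print(s['position'],heading(s)*57.3)
go(.3397,.2817,.15,101);go(.3397,.2817,.03,101)
E
```

```text
[[0.42481916 0.03488363 0.066     ]
 [0.42280452 0.03489872 0.066     ]] (array([0.42629333, 0.03470012, 0.0601771 ]), np.float64(0.0014391133744867757))
[0.50626509 0.17031996 0.24263468] 112.47142943699394
row [ 0.2082 -0.1392  0.1158  0.0955] dist 0.221 th 112.5
row [ 0.2082 -0.1392  0.2658  0.0955] dist 0.292 th 112.5
```

Emit:
move_arm([
  [[0.2082,-0.1392,0.1158,0.0955,-0.7],[0.2082,-0.1392,0.1158,0.0955,-0.7],[0.2082,-0.1392,0.1158,0.0955,-0.7],[0.2082,-0.1392,0.1158,0.0955,-0.7],[0.2082,-0.1392,0.1158,0.0955,-0.7],[0.2082,-0.1392,0.1158,0.0955,-0.7],[0.2082,-0.1392,0.2,0.0955,-0.7],[0.2082,-0.1392,0.2658,0.0955,-0.7],[0.2082,-0.1392,0.2658,0.0955,-0.7],[0.2082,-0.1392,0.2658,0.0955,-0.7],[0.2082,-0.1392,0.2658,0.0955,-0.7]],
])

```text
clock: 7.45
position: [0.3413, 0.2816, 0.0305]
ee_rot: [0.0, 0.636, 0.772, -0.0]
contact_force: [0.7, 0.0, -0.2]
width: 0.0726
gripper_force: 0.0
```

```bash
python3 - <<'E'
from h import *
a=manip.get_image('top');b=manip.get_image('side')
s=manip.get_state();print(s['clock'],s['position'],s['width'],heading(s)*57.3)
go(.3397,.2817,.006,101)
c=np.zeros((480,800,3),np.uint8);c[:480,:400]=cv2.resize(a[160:256,215:295],(400,480),interpolation=cv2.INTER_CUBIC)
c[:480,400:]=cv2.resize(b[140:236,270:350],(400,480),interpolation=cv2.INTER_CUBIC)
cv2.imwrite('pics/c4.png',c[:,:,::-1])
E
```

```text
7.55 [0.34205399 0.28230192 0.03178081] 0.07258901003011275 101.01036423702146
row [-0.0002 -0.003   0.0322  0.    ] dist 0.026 th 101.0
```

View pics/c4.png

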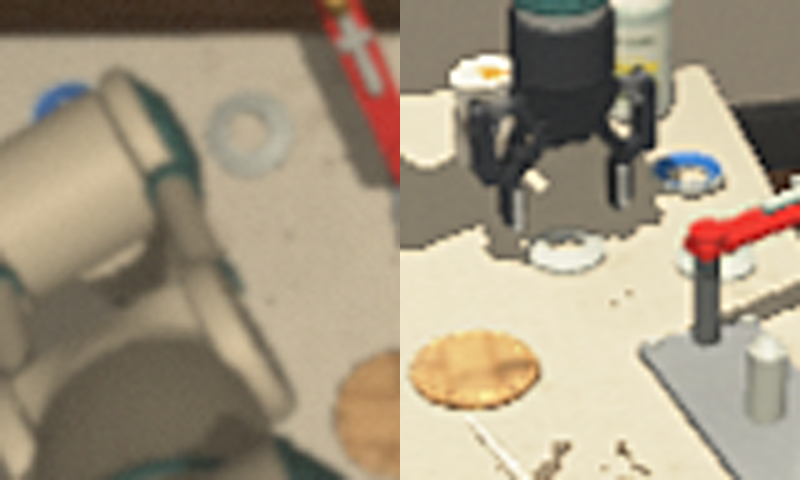

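Emit:
move_arm([
  [[-0.0002,-0.003,0.016,0,-0.7],[-0.0002,-0.003,0.0322,0,-0.7],[-0.0002,-0.003,0.0322,0,-0.7],[-0.0002,-0.003,0.0322,0,-0.7]],
])

```text
clock: 7.95
position: [0.339, 0.2816, 0.0059]
ee_rot: [0.0, 0.636, 0.772, 0.001]
contact_force: [-0.2, -0.1, -0.6]
width: 0.0724
gripper_force: 0.0
```

Emit:
move_arm([
  [[0,0,0.002,0,-0.7],[0,0,0.002,0,-0.7],[0,0,0.002,0,1],[0,0,0.002,0,1],[0,0,0.002,0,1],[0,0,0.002,0,1],[0,0,0.002,0,1]],
], squeeze=30)

```text
clock: 8.65
position: [0.3388, 0.2816, 0.0044]
ee_rot: [0.0, 0.636, 0.772, 0.001]
contact_force: [-0.8, -0.9, 10.0]
width: 0.0578
gripper_force: 29.9
```

```bash
python3 - <<'E'
from h import *
manip.get_image('side')
s=manip.get_state();print(s['clock'],s['position'],s['width'],heading(s)*57.3)
go(.425,.0353,.17,100.3)
E
```

```text
8.7 [0.33871611 0.28155314 0.00436814] 0.05788694861840312 101.05659190150293
row [-0.3228  0.0469 -0.207   0.0062] dist 0.309 th 101.0
```

Emit:
move_arm([
  [[0,0,-0.03,0,1],[0,0,-0.09,0,1],[0,0,-0.15,0,1],[0,0,-0.207,0,1],[-0.04,0.006,-0.207,0.006,1],[-0.1,0.014,-0.207,0.006,1],[-0.16,0.023,-0.207,0.006,1],[-0.22,0.032,-0.207,0.006,1],[-0.28,0.041,-0.207,0.006,1],[-0.3228,0.0469,-0.207,0.006,1],[-0.3228,0.0469,-0.207,0.006,1],[-0.3228,0.0469,-0.207,0.006,1]],
])

```text
clock: 9.9
position: [0.4239, 0.0345, 0.1686]
ee_rot: [-0.001, 0.642, 0.767, -0.0]
contact_force: [-0.4, 0.2, -1.0]
width: 0.0573
gripper_force: 32.7
```

```bash
python3 - <<'E'
from h import *
a=manip.get_image('top');b=manip.get_image('side')
manip.get_image('side');s=manip.get_state();print(s['clock'],s['position'],s['width'],heading(s)*57.3)
go(.425,.0353,.085,100.3)
c=np.zeros((480,800,3),np.uint8);c[:480,:400]=cv2.resize(a[150:246,280:360],(400,480),interpolation=cv2.INTER_CUBIC)
c[:480,400:]=cv2.resize(b[140:236,300:380],(400,480),interpolation=cv2.INTER_CUBIC)
cv2.imwrite('pics/c5.png',c[:,:,::-1])
E
```

```text
10.05 [0.42351962 0.03596693 0.16872576] 0.057682624786932715 100.39757064635225
row [-0.0012  0.0017  0.1047  0.0008] dist 0.084 th 100.4
```

View pics/c5.png

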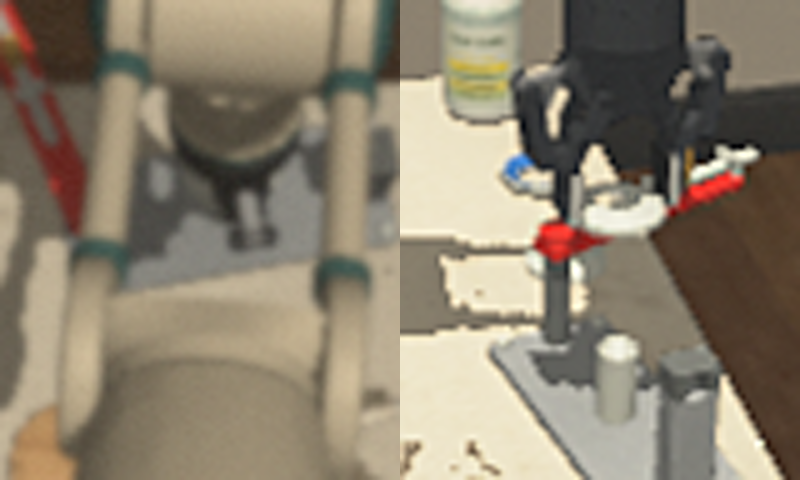

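Emit:
move_arm([
  [[-0.001,0.0017,0.05,0,1],[-0.001,0.0017,0.1,0,1],[-0.001,0.0017,0.115,0,1],[-0.001,0.0017,0.125,0,1],[-0.001,0.0017,0.135,0,1],[-0.001,0.0017,0.135,0,1]],
])

```text
clock: 10.65
position: [0.4256, 0.0349, 0.0606]
ee_rot: [-0.0, 0.64, 0.768, -0.0]
contact_force: [0.0, -0.4, -1.3]
width: 0.058
gripper_force: 32.9
```

```bash
python3 - <<'E'
from h import *
manip.get_image('side');s=manip.get_state();print(s['clock'],s['position'],s['width'],heading(s)*57.3,s['contact_force'],s['moment'])
go(.425,.0353,.018,100.3)
E
```

```text
10.7 [0.42607018 0.0347418  0.06112021] 0.05761499027732026 100.37011371279797 [ 0.00286572  0.29202912 -1.37266268] [-0.04156664 -0.00510426  0.00643951]
row [ 0.0009 -0.0012  0.0539  0.0005] dist 0.043 th 100.4
```

Emit:
move_arm([
  [[0,0,0.015,0,1],[0,0,0.03,0,1],[0,0,0.045,0,1],[0,0,0.054,0,1],[0,0,0.054,0,1],[0,0,0.054,0,1]],
])

```text
clock: 11.3
position: [0.4264, 0.0343, 0.0182]
ee_rot: [0.0, 0.641, 0.768, 0.0]
contact_force: [-0.1, 0.3, -1.5]
width: 0.0579
gripper_force: 32.9
```

```bash
python3 - <<'E'
from h import *
manip.get_image('side');s=manip.get_state();print(s['clock'],s['position'],s['width'],heading(s)*57.3,s['contact_force'],s['moment'])
E
```

```text
11.35 [0.42645979 0.03431778 0.01827317] 0.057736136737947766 100.32238883044108 [ 0.12504874  0.05910346 -1.17526796] [0.06928602 0.00116928 0.03679013]
```

Emit:
move_arm([
  [[0,0,0,0,-0.7],[0,0,0,0,-0.7],[0,0,0,0,-0.7],[0,0,0,0,-0.7],[0,0,-0.04,0,-0.7],[0,0,-0.1,0,-0.7],[0,0,-0.16,0,-0.7],[0,0,-0.19,0,-0.7],[0,0,-0.19,0,-0.7],[0,0,-0.19,0,-0.7]],
])

```text
clock: 12.35
position: [0.4256, 0.0344, 0.1697]
ee_rot: [0.0, 0.641, 0.768, 0.0]
contact_force: [0.7, -0.7, -1.4]
width: 0.0724
gripper_force: 0.0
```

```bash
python3 - <<'E'
from h import *
a=manip.get_image('top');b=manip.get_image('side')
manip.get_image('side');s=manip.get_state();print(s['clock'],s['position'],s['width'],heading(s)*57.3,s['contact_force'])
for c in blobs(a,(100,90,40),(125,255,255),(200,430,170,230)):
    (u,v),r=cv2.minEnclosingCircle(c);print('blue',u,v,r,plane('top',(u,v),.009))
go(.4545,.3695,.17,101)
cv2.imwrite('pics/side6.png',b[:,:,::-1]);cv2.imwrite('pics/top6.png',a[:,:,::-1])
c=cv2.resize(b[180:240,320:380],(480,480),interpolation=cv2.INTER_CUBIC);cv2.imwrite('pics/c6.png',c[:,:,::-1])
E
```

```text
12.5 [0.4245057  0.03447497 0.16812593] 0.07242324608831309 100.32043593047143 [ 0.39832435  0.03302505 -0.51672548]
blue 407.4347839355469 182.78260803222656 6.6772332191467285 [[ 0.45304917 -0.2504654   0.009     ]]
blue 228.5 183.5 6.670932292938232 [[0.45402557 0.36892638 0.009     ]]
row [ 0.4053  0.1119 -0.0023 -0.0057] dist 0.336 th 100.3
```

View pics/c6.png

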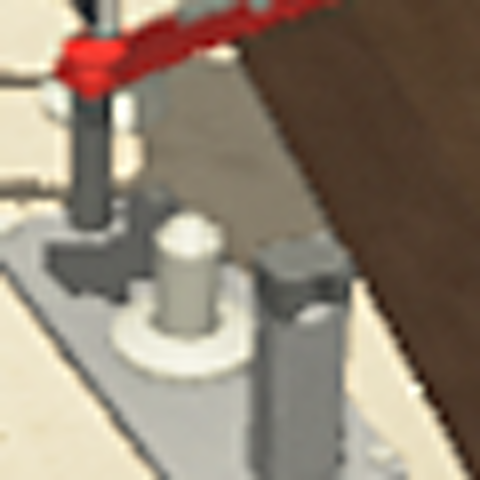

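Emit:
move_arm([
  [[0.4053,0.1119,-0.0023,-0.0057,-0.7],[0.4053,0.1119,-0.0023,-0.0057,-0.7],[0.4053,0.1119,-0.0023,-0.0057,-0.7],[0.4053,0.1119,-0.0023,-0.0057,-0.7],[0.4053,0.1119,-0.0023,-0.0057,-0.7],[0.4053,0.1119,-0.0023,-0.0057,-0.7],[0.4053,0.1119,-0.0023,-0.0057,-0.7],[0.4053,0.1119,-0.0023,-0.0057,-0.7],[0.4053,0.1119,0.05,-0.0057,-0.7],[0.4053,0.1119,0.11,-0.0057,-0.7],[0.4053,0.1119,0.165,-0.0057,-0.7],[0.4053,0.1119,0.165,-0.0057,-0.7]],
])

```text
clock: 13.7
position: [0.4505, 0.3651, 0.0309]
ee_rot: [-0.002, 0.636, 0.771, -0.008]
contact_force: [-1.4, -1.4, -0.1]
width: 0.0722
gripper_force: 0.0
```

```bash
python3 - <<'E'
from h import *
a=manip.get_image('top');b=manip.get_image('side');manip.get_image('side')
s=manip.get_state();print(s['clock'],s['position'],s['width'],heading(s)*57.3)
for c in blobs(b,(100,90,40),(125,255,255),(310,350,150,190)):
    e=cv2.fitEllipse(c);print('blue side',e,plane('side',e[0],.009))
go(.4545,.3695,.008,101)
E
```

```text
13.85 [0.45669993 0.36937998 0.03856189] 0.07265661599578367 100.98321333412576
blue side ((327.0399475097656, 173.40989685058594), (4.985788822174072, 11.727392196655273), 90.97667694091797) [[0.45573528 0.37342768 0.009     ]]
row [ 0.0007 -0.0027  0.0382 -0.0002] dist 0.031 th 101.0
```

Emit:
move_arm([
  [[0.0007,-0.0027,0.02,0,-0.7],[0.0007,-0.0027,0.0382,0,-0.7],[0.0007,-0.0027,0.0382,0,-0.7],[0.0007,-0.0027,0.0382,0,-0.7],[0.0007,-0.0027,0.0382,0,1],[0.0007,-0.0027,0.0382,0,1],[0.0007,-0.0027,0.0382,0,1],[0.0007,-0.0027,0.0382,0,1],[0.0007,-0.0027,0.0382,0,1]],
])

```text
clock: 14.75
position: [0.4548, 0.3703, 0.0096]
ee_rot: [0.001, 0.636, 0.772, 0.002]
contact_force: [-1.0, -1.1, 6.6]
width: 0.0581
gripper_force: 30.5
```

```bash
python3 - <<'E'
from h import *
manip.get_image('side')
s=manip.get_state();print(s['clock'],s['position'],s['width'],heading(s)*57.3,s['contact_force'],s['gripper_force'])
go(.426,.0345,.17,100.3)
E
```

```text
14.8 [0.45481858 0.37027043 0.00961684] 0.057728113349645595 101.00561291821676 [-1.4287923  -0.45662955  7.5104506 ] 30.4924339056015
row [-0.4051 -0.1154 -0.2005  0.0058] dist 0.373 th 101.0
```

Emit:
move_arm([
  [[0,0,-0.03,0,1],[0,0,-0.09,0,1],[0,0,-0.15,0,1],[0,0,-0.2005,0,1],[-0.1,-0.0285,-0.2005,0.0058,1],[-0.16,-0.0456,-0.2005,0.0058,1],[-0.22,-0.0627,-0.2005,0.0058,1],[-0.28,-0.0798,-0.2005,0.0058,1],[-0.34,-0.0969,-0.2005,0.0058,1],[-0.4051,-0.1154,-0.2005,0.0058,1],[-0.4051,-0.1154,-0.2005,0.0058,1],[-0.4051,-0.1154,-0.2005,0.0058,1]],
])

```text
clock: 16.0
position: [0.4245, 0.0299, 0.1685]
ee_rot: [0.001, 0.643, 0.766, -0.0]
contact_force: [0.7, 0.7, -0.7]
width: 0.0577
gripper_force: 32.8
```

```bash
python3 - <<'E'
from h import *
b=manip.get_image('side');manip.get_image('side')
s=manip.get_state();print(s['clock'],s['position'],s['width'],heading(s)*57.3,s['contact_force'],s['gripper_force'])
go(.426,.0345,.085,100.3)
for c in blobs(b,(100,90,40),(125,255,255),(300,380,150,250),4):print('blue',cv2.boundingRect(c))
cv2.imwrite('pics/c7.png',b[150:240,300:390,::-1])
E
```

```text
16.1 [0.42496117 0.03329196 0.16832041] 0.057595777904936155 100.14922323868791 [ 0.36461199  0.2674823  -2.02094289] 32.801477909088135
row [ 0.0013  0.0015  0.1042 -0.0013] dist 0.083 th 100.1
blue (338, 178, 15, 8)
```

```bash
cat >> h.py <<'E'
def proj(n,X):
    p=manip.camera_params(n);K=np.array([[p['fx'],0,p['cx']],[0,p['fy'],p['cy']],[0,0,1]])
    return cv2.projectPoints(np.array(X,float).reshape(-1,1,3),cv2.Rodrigues(p['R'])[0],p['t'],K,p['dist'])[0].reshape(-1,2)
E
python3 - <<'E'
from h import *
s=manip.get_state();print(s['position'])
b=cv2.imread('pics/c7.png')[:,:,::-1];b=np.ascontiguousarray(b)
for c in blobs(b,(100,90,40),(125,255,255),(0,90,0,90),4):print('blue',cv2.boundingRect(c),cv2.fitEllipse(c))
print(proj('side',[(.425,.0333,.1685),(.425,.0353,.063),(.425,.0353,.02),(.4548,.3705,.009)]))
E
```

```text
[0.42496117 0.03329196 0.16832041]
blue (38, 28, 15, 8) ((44.437496185302734, 32.16786193847656), (7.804353713989258, 13.298189163208008), 88.23196411132812)
[[343.53391774 181.4267168 ]
 [342.56404895 209.56108248]
 [342.25465903 220.54593511]
 [326.98307471 173.79352937]]
```

Emit:
move_arm([
  [[0.001,0.0015,0.05,0,1],[0.001,0.0015,0.09,0,1],[0.001,0.0015,0.1,0,1],[0.001,0.0015,0.11,0,1],[0.001,0.0015,0.12,0,1],[0.001,0.0015,0.13,0,1],[0.001,0.0015,0.13,0,1]],
])

```text
clock: 16.8
position: [0.426, 0.0353, 0.0632]
ee_rot: [-0.0, 0.641, 0.768, 0.0]
contact_force: [0.5, 1.3, -3.8]
width: 0.0583
gripper_force: 32.9
```

```bash
python3 - <<'E'
from h import *
manip.get_image('side');s=manip.get_state();print(s['clock'],s['position'],s['width'],heading(s)*57.3,s['contact_force'],s['moment'])
go(.426,.0345,.035,100.3)
E
```

```text
16.85 [0.42601936 0.03533711 0.06348436] 0.057941122924000665 100.28029566327712 [-0.4382518   2.79328264 -3.60776778] [ 0.51660179 -0.03492708  0.04365318]
row [-0.001  -0.0002  0.0356 -0.0002] dist 0.028 th 100.3
```

Emit:
move_arm([
  [[0.001,0,0.008,0,1],[0.001,0,0.016,0,1],[0.001,0,0.025,0,1],[0.001,0,0.034,0,1],[0.001,0,0.036,0,1],[0.001,0,0.036,0,1]],
])

```text
clock: 17.45
position: [0.4256, 0.0356, 0.0342]
ee_rot: [-0.0, 0.641, 0.768, -0.0]
contact_force: [0.2, 1.6, -2.5]
width: 0.0579
gripper_force: 33.0
```

```bash
python3 - <<'E'
from h import *
manip.get_image('side');s=manip.get_state();print(s['clock'],s['position'],s['width'],heading(s)*57.3,s['contact_force'],s['moment'])
E
```

```text
17.5 [0.42561719 0.03558527 0.0344609 ] 0.05792842459658486 100.30526176884324 [ 0.71587858  0.53725673 -1.00510177] [ 0.12249781 -0.02153252  0.06779928]
```

Emit:
move_arm([
  [[0,0,0,0,-0.7],[0,0,0,0,-0.7],[0,0,0,0,-0.7],[0,0,0,0,-0.7],[0,0,-0.04,0,-0.7],[0,0,-0.1,0,-0.7],[0,0,-0.16,0,-0.7],[0,0,-0.17,0,-0.7],[0,0,-0.17,0,-0.7],[0,0,-0.17,0,-0.7]],
])

```text
clock: 18.5
position: [0.4246, 0.0357, 0.1697]
ee_rot: [-0.001, 0.641, 0.768, -0.001]
contact_force: [-0.6, -0.5, -0.2]
width: 0.0725
gripper_force: 0.0
```

```bash
cat >> h.py <<'E'
def bare(im,roi):
    h=cv2.cvtColor(im,cv2.COLOR_RGB2HSV);x0,x1,y0,y1=roi;m=np.zeros(h.shape[:2],np.uint8);m[y0:y1,x0:x1]=cv2.inRange(h,(0,0,120),(179,42,255))[y0:y1,x0:x1]
    m=cv2.morphologyEx(m,cv2.MORPH_CLOSE,np.ones((3,3)))
    c=max(cv2.findContours(m,cv2.RETR_EXTERNAL,cv2.CHAIN_APPROX_NONE)[0],key=cv2.contourArea);(u,v),R=cv2.minEnclosingCircle(c);print('bare',u,v,R,plane('top',(u,v),.005))
E
python3 - <<'E'
from h import *
a=manip.get_image('top');b=manip.get_image('side');manip.get_image('side')
s=manip.get_state();print(s['clock'],s['position'],s['width'],heading(s)*57.3,s['contact_force'])
bare(a,(252,278,174,199));bare(a,(404,431,205,231))
for c in blobs(a,(100,90,40),(125,255,255),(200,430,170,230)):
    (u,v),r=cv2.minEnclosingCircle(c);print('blue',u,v,r,plane('top',(u,v),.009))
go(.4446,.2445,.17,101)
c=np.r_[cv2.resize(a[160:240,220:440],(660,240),interpolation=cv2.INTER_CUBIC),cv2.resize(b[180:240,290:400],(660,360),interpolation=cv2.INTER_CUBIC)];cv2.imwrite('pics/c8.png',c[:,:,::-1])
E
```

```text
18.65 [0.42435457 0.0356718  0.1689486 ] 0.07224717140170434 100.30458427013524 [-0.57610099 -0.1169969  -0.03316972]
bare 266.5 189.0 7.632268905639648 [[0.43460049 0.23738516 0.005     ]]
bare 417.26922607421875 217.88461303710938 8.758027076721191 [[ 0.33106792 -0.28049132  0.005     ]]
blue 407.4220886230469 182.83766174316406 6.6799163818359375 [[ 0.45285508 -0.25041344  0.009     ]]
row [ 0.2523  0.0716 -0.0013 -0.0059] dist 0.21 th 100.3
```

View pics/c8.png

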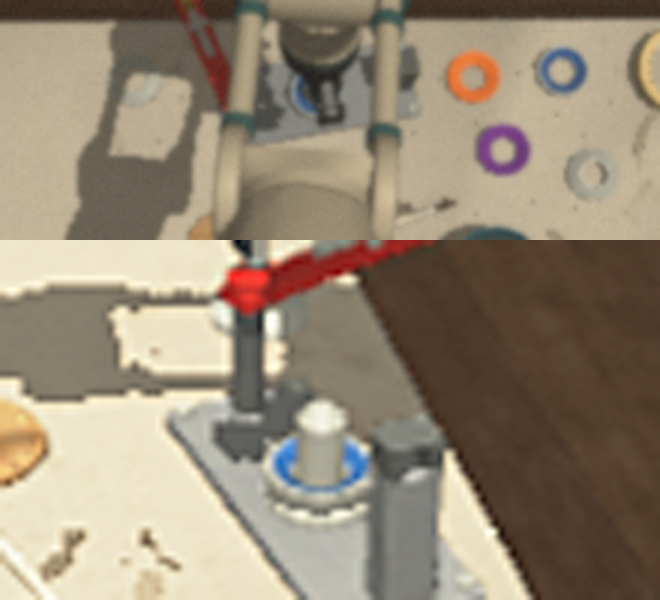

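Emit:
move_arm([
  [[0.2523,0.0716,-0.0013,-0.006,-0.7],[0.2523,0.0716,-0.0013,-0.006,-0.7],[0.2523,0.0716,-0.0013,-0.006,-0.7],[0.2523,0.0716,-0.0013,-0.006,-0.7],[0.2523,0.0716,-0.0013,-0.006,-0.7],[0.2523,0.0716,-0.0013,-0.006,-0.7],[0.2523,0.0716,0.05,-0.006,-0.7],[0.2523,0.0716,0.11,-0.006,-0.7],[0.2523,0.0716,0.165,-0.006,-0.7],[0.2523,0.0716,0.165,-0.006,-0.7],[0.2523,0.0716,0.165,-0.006,-0.7]],
])

```text
clock: 19.75
position: [0.4456, 0.2429, 0.0385]
ee_rot: [-0.0, 0.636, 0.771, -0.001]
contact_force: [0.5, -0.3, 0.8]
width: 0.0725
gripper_force: 0.0
```

```bash
python3 - <<'E'
from h import *
a=manip.get_image('top');b=manip.get_image('side');manip.get_image('side')
s=manip.get_state();print(s['clock'],s['position'],s['width'],heading(s)*57.3,s['contact_force'])
go(.4446,.2445,.0055,101)
c=np.c_[cv2.resize(a[160:220,230:300],(420,360),interpolation=cv2.INTER_CUBIC),cv2.resize(b[150:210,300:360],(360,360),interpolation=cv2.INTER_CUBIC)];cv2.imwrite('pics/c9.png',c[:,:,::-1])
print(proj('side',[(.4446,.2445,.011),(.4446,.2445,0)]))
E
```

```text
19.9 [0.44786764 0.24453046 0.0409611 ] 0.07272382066909257 100.98861377083517 [ 0.26350387  0.4610822  -1.02806806]
row [ 0.0007 -0.004   0.0443 -0.0002] dist 0.036 th 101.0Traceback (most recent call last):
  File "<stdin>", line 5, in <module>
    res = self.concatenate(tuple(objs), axis=axis)
ValueError: all the input array dimensions except for the concatenation axis must match exactly, but along dimension 1, the array at index 0 has size 420 and the array at index 1 has size 360
```

Emit:
move_arm([
  [[0.0007,-0.004,0.02,0,-0.7],[0.0007,-0.004,0.0443,0,-0.7],[0.0007,-0.004,0.0443,0,-0.7],[0.0007,-0.004,0.0443,0,-0.7],[0.0007,-0.004,0.0443,0,1],[0.0007,-0.004,0.0443,0,1],[0.0007,-0.004,0.0443,0,1],[0.0007,-0.004,0.0443,0,1],[0.0007,-0.004,0.0443,0,1]],
])

```text
clock: 20.8
position: [0.4442, 0.2449, 0.0055]
ee_rot: [0.001, 0.636, 0.772, 0.002]
contact_force: [-0.6, -0.8, 9.0]
width: 0.0574
gripper_force: 30.2
```

```bash
python3 - <<'E'
from h import *
manip.get_image('side')
s=manip.get_state();print(s['clock'],s['position'],s['width'],heading(s)*57.3,s['contact_force'],s['gripper_force'])
go(.426,.035,.17,100.3)
E
```

```text
20.85 [0.44422771 0.2448778  0.00553753] 0.05778097087196858 101.03284333401689 [-0.91299103 -0.46869113  8.3553117 ] 30.180842257104814
row [-0.2531 -0.0725 -0.2056  0.006 ] dist 0.267 th 101.0
```

Emit:
move_arm([
  [[0,0,-0.03,0,1],[0,0,-0.09,0,1],[0,0,-0.15,0,1],[0,0,-0.2056,0,1],[0,0,-0.2056,0,1],[-0.06,-0.017,-0.2056,0.006,1],[-0.12,-0.034,-0.2056,0.006,1],[-0.18,-0.052,-0.2056,0.006,1],[-0.23,-0.066,-0.2056,0.006,1],[-0.2531,-0.0725,-0.2056,0.006,1],[-0.2531,-0.0725,-0.2056,0.006,1],[-0.2531,-0.0725,-0.2056,0.006,1]],
])

```text
clock: 22.05
position: [0.4243, 0.0346, 0.1678]
ee_rot: [-0.0, 0.641, 0.767, 0.0]
contact_force: [-0.1, -0.1, -0.7]
width: 0.0574
gripper_force: 32.6
```

```bash
python3 - <<'E'
from h import *
manip.get_image('side');manip.get_image('side')
s=manip.get_state();print(s['clock'],s['position'],s['width'],heading(s)*57.3,s['contact_force'],s['gripper_force'])
go(.4258,.0352,.065,100.3)
E
```

```text
22.15 [0.42444084 0.03540043 0.16772701] 0.05745191389641294 100.35165958511169 [ 0.0783787  -0.22905159 -1.37165406] 32.604276831261814
row [-0.0006  0.0016  0.1284  0.0004] dist 0.103 th 100.3
```

Emit:
move_arm([
  [[-0.0006,0.0016,0.05,0,1],[-0.0006,0.0016,0.1,0,1],[-0.0006,0.0016,0.11,0,1],[-0.0006,0.0016,0.12,0,1],[-0.0006,0.0016,0.1284,0,1],[-0.0006,0.0016,0.1284,0,1],[-0.0006,0.0016,0.1284,0,1]],
])

```text
clock: 22.85
position: [0.4267, 0.0343, 0.0659]
ee_rot: [0.001, 0.641, 0.768, 0.001]
contact_force: [0.1, 0.2, -1.9]
width: 0.0574
gripper_force: 33.0
```

```bash
python3 - <<'E'
from h import *
manip.get_image('side');s=manip.get_state();print(s['clock'],s['position'],s['width'],heading(s)*57.3,s['contact_force'],s['moment'])
go(.4258,.0352,.041,100.3)
E
```

```text
22.9 [0.4267237  0.03426261 0.06594469] 0.05741246802785377 100.31323086818504 [ 0.90096681  0.28472219 -1.38157844] [0.03353735 0.01886576 0.06660129]
row [ 0.0014 -0.0009  0.0312  0.    ] dist 0.025 th 100.3
```

Clear on the arbor; straight down and release.

Emit:
move_arm([
  [[0.0005,-0.0004,0.01,0,1],[0.0005,-0.0004,0.02,0,1],[0.0005,-0.0004,0.031,0,1],[0.0005,-0.0004,0.031,0,1],[0.0005,-0.0004,0.031,0,1]],
])

```text
clock: 23.4
position: [0.4254, 0.0346, 0.0396]
ee_rot: [-0.0, 0.641, 0.768, -0.0]
contact_force: [0.5, 0.5, -1.5]
width: 0.0573
gripper_force: 34.6
```

Emit:
move_arm([
  [[0,0,0,0,-0.7],[0,0,0,0,-0.7],[0,0,0,0,-0.7],[0,0,0,0,-0.7],[0,0,-0.04,0,-0.7],[0,0,-0.1,0,-0.7],[0,0,-0.16,0,-0.7],[0,0,-0.16,0,-0.7],[0,0,-0.16,0,-0.7]],
])

```text
clock: 24.3
position: [0.426, 0.0346, 0.1695]
ee_rot: [0.001, 0.641, 0.768, 0.001]
contact_force: [-0.2, 1.1, -0.4]
width: 0.0728
gripper_force: 0.0
```

```bash
python3 - <<'E'
from h import *
a=manip.get_image('top');b=manip.get_image('side');manip.get_image('side')
s=manip.get_state();print(s['clock'],s['position'],s['width'],heading(s)*57.3,s['contact_force'])
bare(a,(404,431,205,231))
for c in blobs(a,(100,90,40),(125,255,255),(390,430,170,230)):
    (u,v),r=cv2.minEnclosingCircle(c);print('blue',u,v,r,plane('top',(u,v),.009))
go(.453,-.2502,.17,90)
cv2.imwrite('pics/side10.png',b[:,:,::-1])
E
```

```text
24.45 [0.42410993 0.03471102 0.16689423] 0.0724759579795348 100.31210638352736 [-1.21922475  0.36142565 -0.05340385]
bare 417.26922607421875 217.88461303710938 8.758027076721191 [[ 0.33106792 -0.28049132  0.005     ]]
blue 407.4220886230469 182.83766174316406 6.6799163818359375 [[ 0.45285508 -0.25041344  0.009     ]]
row [-0.3569 -0.0282 -0.0039  0.0859] dist 0.286 th 100.3
```

Emit:
move_arm([
  [[-0.3569,-0.0282,-0.004,0.0859,-0.7],[-0.3569,-0.0282,-0.004,0.0859,-0.7],[-0.3569,-0.0282,-0.004,0.0859,-0.7],[-0.3569,-0.0282,-0.004,0.0859,-0.7],[-0.3569,-0.0282,-0.004,0.0859,-0.7],[-0.3569,-0.0282,-0.004,0.0859,-0.7],[-0.3569,-0.0282,-0.004,0.0859,-0.7],[-0.3569,-0.0282,0.05,0.0859,-0.7],[-0.3569,-0.0282,0.11,0.0859,-0.7],[-0.3569,-0.0282,0.165,0.0859,-0.7],[-0.3569,-0.0282,0.165,0.0859,-0.7],[-0.3569,-0.0282,0.165,0.0859,-0.7]],
])

```text
clock: 25.65
position: [0.4536, -0.2492, 0.0355]
ee_rot: [-0.002, 0.707, 0.707, -0.0]
contact_force: [0.0, 0.1, 1.0]
width: 0.0726
gripper_force: 0.0
```

```bash
python3 - <<'E'
from h import *
b=manip.get_image('side');manip.get_image('side')
s=manip.get_state();print(s['clock'],s['position'],s['width'],heading(s)*57.3,s['contact_force'])
go(.453,-.2502,.008,90)
c=np.hstack([cv2.resize(b[190:240,320:370],(400,400),interpolation=cv2.INTER_CUBIC),cv2.resize(b[240:300,345:405],(400,400),interpolation=cv2.INTER_CUBIC)]);cv2.imwrite('pics/c10.png',c[:,:,::-1])
E
```

```text
25.75 [ 0.45564468 -0.25085169  0.03792845] 0.07261966384879288 90.03118089644475 [ 0.65132302 -0.96366286  0.17769537]
row [ 0.0008 -0.0033  0.0374  0.0002] dist 0.03 th 90.0
```

View pics/c10.png

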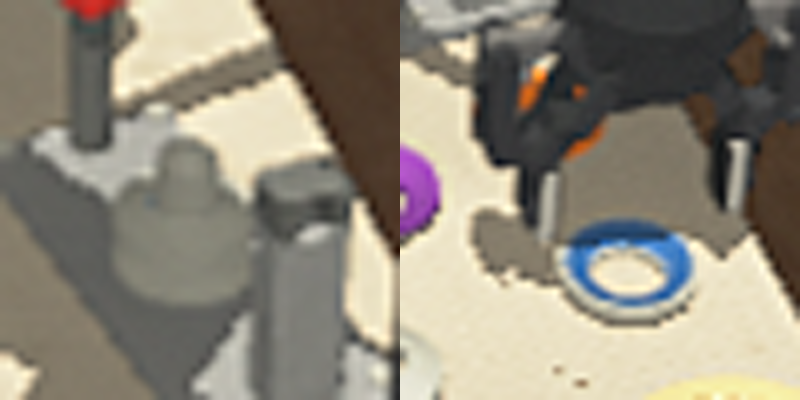

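Emit:
move_arm([
  [[0.0008,-0.0033,0.02,0,-0.7],[0.0008,-0.0033,0.0374,0,-0.7],[0.0008,-0.0033,0.0374,0,-0.7],[0.0008,-0.0033,0.0374,0,-0.7],[0.0008,-0.0033,0.0374,0,1],[0.0008,-0.0033,0.0374,0,1],[0.0008,-0.0033,0.0374,0,1],[0.0008,-0.0033,0.0374,0,1],[0.0008,-0.0033,0.0374,0,1]],
])

```text
clock: 26.65
position: [0.4529, -0.2505, 0.0085]
ee_rot: [0.002, 0.707, 0.707, 0.0]
contact_force: [-1.5, 0.2, 8.0]
width: 0.058
gripper_force: 30.4
```

```bash
python3 - <<'E'
from h import *
manip.get_image('side')
s=manip.get_state();print(s['clock'],s['position'],s['width'],heading(s)*57.3,s['contact_force'],s['gripper_force'])
go(.426,.035,.18,100.3)
E
```

```text
26.7 [ 0.45287079 -0.25052199  0.00846341] 0.05793157366282368 90.0002670518929 [-1.49484469  0.03804711  7.24697754] 30.37498711841181
row [ 0.3569 -0.0336 -0.2144 -0.0859] dist 0.334 th 90.0
```

Emit:
move_arm([
  [[0,0,-0.03,0,1],[0,0,-0.09,0,1],[0,0,-0.15,0,1],[0,0,-0.2144,0,1],[0.06,-0.0056,-0.2144,-0.04,1],[0.12,-0.0113,-0.2144,-0.0859,1],[0.18,-0.017,-0.2144,-0.0859,1],[0.24,-0.0226,-0.2144,-0.0859,1],[0.3,-0.0282,-0.2144,-0.0859,1],[0.3569,-0.0336,-0.2144,-0.0859,1],[0.3569,-0.0336,-0.2144,-0.0859,1],[0.3569,-0.0336,-0.2144,-0.0859,1]],
])

```text
clock: 27.9
position: [0.4248, 0.0367, 0.1786]
ee_rot: [0.001, 0.639, 0.769, 0.0]
contact_force: [-0.4, -0.0, -1.1]
width: 0.0575
gripper_force: 33.0
```

```bash
python3 - <<'E'
from h import *
manip.get_image('side');manip.get_image('side')
s=manip.get_state();print(s['clock'],s['position'],s['width'],heading(s)*57.3,s['contact_force'],s['gripper_force'])
go(.4258,.0352,.068,100.3)
E
```

```text
28.0 [0.42517085 0.03507256 0.17831557] 0.05756752440518587 100.29448542388923 [ 1.19161938 -0.42078186 -0.64080018] 33.02697013656143
row [ 0.000e+00  8.000e-04  1.379e-01 -1.000e-04] dist 0.11 th 100.3
```

Emit:
move_arm([
  [[0,0.0008,0.05,0,1],[0,0.0008,0.1,0,1],[0,0.0008,0.115,0,1],[0,0.0008,0.125,0,1],[0,0.0008,0.132,0,1],[0,0.0008,0.1379,0,1],[0,0.0008,0.1379,0,1]],
])

```text
clock: 28.7
position: [0.4258, 0.0356, 0.0676]
ee_rot: [0.0, 0.641, 0.768, 0.0]
contact_force: [0.5, 1.1, -1.1]
width: 0.0577
gripper_force: 33.0
```

```bash
python3 - <<'E'
from h import *
manip.get_image('side');s=manip.get_state();print(s['clock'],s['position'],s['width'],heading(s)*57.3,s['contact_force'],s['moment'])
go(.4258,.0352,.0545,100.3)
E
```

```text
28.75 [0.42591551 0.03568046 0.06790246] 0.057963350838029774 100.28600299078852 [ 0.4856743  -0.97732617 -1.01935304] [-0.00784768  0.02465868 -0.00684119]
row [-0.0006 -0.0002  0.0168 -0.0002] dist 0.013 th 100.3
```

Emit:
move_arm([
  [[0,0,0.008,0,1],[0,0,0.0165,0,1],[0,0,0.0165,0,1],[0,0,0.0165,0,1]],
])

```text
clock: 29.15
position: [0.4251, 0.036, 0.0541]
ee_rot: [-0.0, 0.641, 0.768, -0.0]
contact_force: [-0.3, 0.3, -1.4]
width: 0.0578
gripper_force: 33.0
```

Emit:
move_arm([
  [[0,0,0,0,-0.7],[0,0,0,0,-0.7],[0,0,0,0,-0.7],[0,0,0,0,-0.7],[0,0,-0.04,0,-0.7],[0,0,-0.1,0,-0.7],[0,0,-0.15,0,-0.7],[0,0,-0.15,0,-0.7],[0,0,-0.15,0,-0.7]],
])

```text
clock: 30.05
position: [0.4258, 0.0359, 0.1751]
ee_rot: [0.001, 0.641, 0.768, 0.001]
contact_force: [-1.3, -0.4, -1.0]
width: 0.0728
gripper_force: 0.0
```

```bash
python3 - <<'E'
from h import *
a=manip.get_image('top');b=manip.get_image('side');manip.get_image('side')
s=manip.get_state();print(s['clock'],s['position'],s['width'],heading(s)*57.3,s['contact_force'])
bare(a,(404,431,205,231))
for c in blobs(b,(100,90,40),(125,255,255),(320,370,180,240)):print('blue side',cv2.boundingRect(c),cv2.fitEllipse(c))
print(proj('side',[(.425,.0353,.067),(.425,.0353,.064),(.425,.0353,.056)]))
go(.331,-.2802,.17,80)
E
```

```text
30.2 [0.42416555 0.03604726 0.1729209 ] 0.07258685129709665 100.31088264720421 [ 0.02143187 -0.08735208 -0.26943923]
bare 417.0 218.0 8.602425575256348 [[ 0.3306767  -0.27954557  0.005     ]]
blue side (335, 207, 6, 8) ((339.6961975097656, 210.58766174316406), (6.673824310302734, 8.134316444396973), 72.19914245605469)
[[342.59329321 208.52187282]
 [342.57135251 209.30156128]
 [342.51306364 211.37250115]]
row [-0.3681 -0.1853  0.0037  0.1692] dist 0.33 th 100.3
```

Emit:
move_arm([
  [[-0.3681,-0.1853,0.0037,0.0859,-0.7],[-0.3681,-0.1853,0.0037,0.0859,-0.7],[-0.3681,-0.1853,0.0037,0.0859,-0.7],[-0.3681,-0.1853,0.0037,0.0859,-0.7],[-0.3681,-0.1853,0.0037,0.0859,-0.7],[-0.3681,-0.1853,0.0037,0.0859,-0.7],[-0.3681,-0.1853,0.0037,0.0859,-0.7],[-0.3681,-0.1853,0.0037,0.0859,-0.7],[-0.3681,-0.1853,0.07,0.0859,-0.7],[-0.3681,-0.1853,0.13,0.0859,-0.7],[-0.3681,-0.1853,0.165,0.0859,-0.7],[-0.3681,-0.1853,0.165,0.0859,-0.7]],
])

```text
clock: 31.4
position: [0.3293, -0.2759, 0.0382]
ee_rot: [-0.006, 0.707, 0.707, 0.001]
contact_force: [0.5, 0.5, 0.7]
width: 0.0725
gripper_force: 0.0
```

```bash
python3 - <<'E'
from h import *
b=manip.get_image('side');manip.get_image('side')
s=manip.get_state();print(s['clock'],s['position'],s['width'],heading(s)*57.3,s['contact_force'])
go(.331,-.2802,.0055,90)
c=np.hstack([cv2.resize(b[190:240,320:370],(400,400),interpolation=cv2.INTER_CUBIC),cv2.resize(b[255:315,310:370],(400,400),interpolation=cv2.INTER_CUBIC)]);cv2.imwrite('pics/c11.png',c[:,:,::-1])
E
```

```text
31.5 [ 0.33213921 -0.27928785  0.04192594] 0.07214908810623216 90.0377242034364 [ 0.73009909 -0.43480104  0.44062623]
row [-0.0011 -0.0014  0.0455  0.0003] dist 0.036 th 90.0
```

View pics/c11.png

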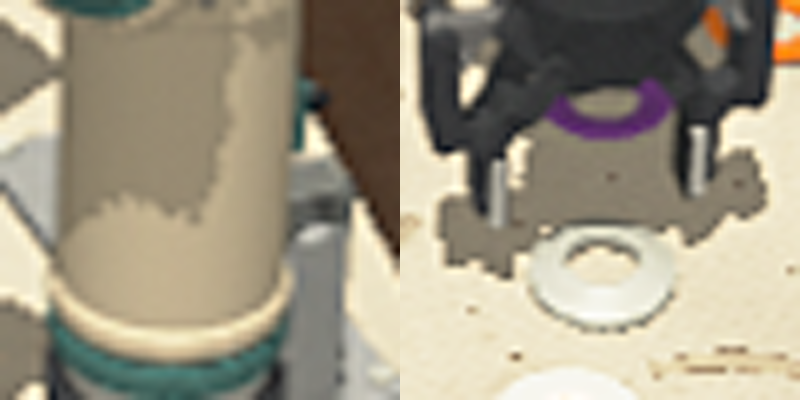

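Emit:
move_arm([
  [[-0.001,-0.0014,0.02,0,-0.7],[-0.001,-0.0014,0.0455,0,-0.7],[-0.001,-0.0014,0.0455,0,-0.7],[-0.001,-0.0014,0.0455,0,-0.7],[-0.001,-0.0014,0.0455,0,1],[-0.001,-0.0014,0.0455,0,1],[-0.001,-0.0014,0.0455,0,1],[-0.001,-0.0014,0.0455,0,1],[-0.001,-0.0014,0.0455,0,1]],
])

```text
clock: 32.4
position: [0.332, -0.2821, 0.0089]
ee_rot: [0.002, 0.707, 0.707, -0.0]
contact_force: [-3.7, 2.8, 20.2]
width: 0.0554
gripper_force: 29.1
```

```bash
python3 - <<'E'
from h import *
manip.get_image('side')
s=manip.get_state();print(s['clock'],s['position'],s['width'],heading(s)*57.3,s['contact_force'],s['gripper_force'])
go(.426,.0352,.18,100.3)
E
```

```text
32.45 [ 0.33196887 -0.28208484  0.00887846] 0.054995823566556405 90.00802685831556 [-4.37038459  2.27890337 19.71312682] 29.11645315689384
row [ 0.3966  0.1175 -0.2139 -0.0858] dist 0.373 th 90.0
```

Emit:
move_arm([
  [[0,0,0,0,-0.7],[0,0,0,0,-0.7],[0,0,0,0,-0.7],[0,0,-0.04,0,-0.7],[0,0,-0.1,0,-0.7],[0,0,-0.1,0,-0.7]],
])

```text
clock: 33.05
position: [0.334, -0.2843, 0.0906]
ee_rot: [0.006, 0.707, 0.707, -0.0]
contact_force: [1.4, -0.8, -0.2]
width: 0.073
gripper_force: 0.0
```

```bash
python3 - <<'E'
from h import *
b=manip.get_image('side');a=manip.get_image('top');manip.get_image('side')
s=manip.get_state();print(s['clock'],s['position'],s['width'],heading(s)*57.3,s['contact_force'])
bare(a,(400,436,202,234))
c=np.hstack([cv2.resize(a[190:240,390:440],(400,400),interpolation=cv2.INTER_CUBIC),cv2.resize(b[255:315,310:370],(400,400),interpolation=cv2.INTER_CUBIC)]);cv2.imwrite('pics/c12.png',c[:,:,::-1]);cv2.imwrite('pics/s12.png',b[:,:,::-1])
print(proj('side',[(.331,-.2802,.011),(.361,-.2802,.0),(.301,-.2802,0)]))
E
```

```text
33.2 [ 0.33084246 -0.28072271  0.08575902] 0.07245841911359949 90.00085717547002 [ 0.61824223  0.902481   -0.99609072]Traceback (most recent call last):
  File "<stdin>", line 4, in <module>
  File "h.py", line 30, in bare
    c=max(cv2.findContours(m,cv2.RETR_EXTERNAL,cv2.CHAIN_APPROX_NONE)[0],key=cv2.contourArea);(u,v),R=cv2.minEnclosingCircle(c);print('bare',u,v,R,plane('top',(u,v),.005))
ValueError: max() iterable argument is empty
```

```bash
python3 - <<'E'
from h import *
b=manip.get_image('side');h=cv2.cvtColor(b,cv2.COLOR_RGB2HSV)
m=np.zeros(h.shape[:2],np.uint8);m[280:318,310:375]=cv2.inRange(h,(0,0,150),(179,25,255))[280:318,310:375]
for c in cv2.findContours(m,cv2.RETR_EXTERNAL,cv2.CHAIN_APPROX_NONE)[0]:
    if cv2.contourArea(c)>20:
        print(cv2.boundingRect(c),cv2.contourArea(c),cv2.fitEllipse(c))
b0=cv2.imread('pics/side3.png')[:,:,::-1];h0=cv2.cvtColor(b0,cv2.COLOR_RGB2HSV);m[280:318,310:375]=cv2.inRange(h0,(0,0,150),(179,25,255))[280:318,310:375]
for c in cv2.findContours(m,cv2.RETR_EXTERNAL,cv2.CHAIN_APPROX_NONE)[0]:
    if cv2.contourArea(c)>20:
        print('before',cv2.boundingRect(c),cv2.contourArea(c),cv2.fitEllipse(c))
print(proj('side',[(.331,-.2802,.006)]))
s=manip.get_state();print(s['position'])
q=np.hstack([cv2.resize(b[255:315,310:370],(480,480),interpolation=cv2.INTER_CUBIC)]);cv2.imwrite('pics/c12.png',q[:,:,::-1])
E
```

```text
(323, 310, 24, 8) 91.0 ((334.4212646484375, 314.3534240722656), (7.922639846801758, 22.37741470336914), 90.36490631103516)
(330, 290, 21, 13) 100.5 ((339.8031005859375, 296.19146728515625), (12.145251274108887, 18.931846618652344), 92.18753814697266)
before (323, 310, 24, 8) 90.0 ((334.37750244140625, 314.34942626953125), (7.938761234283447, 22.31796646118164), 90.41021728515625)
before (330, 293, 21, 10) 91.5 ((339.8078308105469, 297.1313781738281), (10.088709831237793, 19.00641632080078), 92.1749038696289)
[[339.09723462 294.73261744]]
[ 0.33042786 -0.28029185  0.08511155]
```

View pics/c12.png

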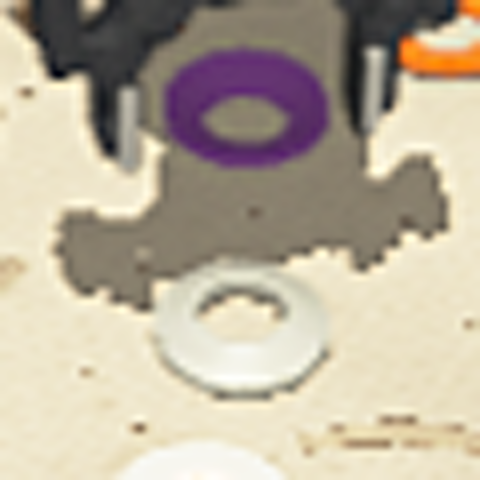

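```bash
python3 -c "
from h import *
s=manip.get_state();print(s['position'],s['qd'].round(3))
go(.332,-.282,.012,90)"
```

```text
[ 0.33042786 -0.28029185  0.08511155] [ 0.001  0.016  0.011 -0.    -0.002  0.   ]
row [-0.0021  0.002   0.0914 -0.0001] dist 0.073 th 90.0
```

Emit:
move_arm([
  [[-0.0021,0.002,0.05,0,-0.7],[-0.0021,0.002,0.08,0,-0.7],[-0.0021,0.002,0.0914,0,-0.7],[-0.0021,0.002,0.0914,0,-0.7],[-0.0021,0.002,0.0914,0,-0.7],[-0.0021,0.002,0.0914,0,-0.7]],
])

```text
clock: 33.85
position: [0.3333, -0.2834, 0.0136]
ee_rot: [0.001, 0.707, 0.707, -0.0]
contact_force: [0.1, 0.0, 0.7]
width: 0.0724
gripper_force: 0.0
```

```bash
python3 -c "
from h import *
s=manip.get_state();print(s['position'],s['qd'].round(3),s['contact_force'])
go(.332,-.282,.004,90)"
```

```text
[ 0.33330107 -0.28341614  0.0135506 ] [ 0.    -0.008 -0.001 -0.001 -0.003 -0.   ] [0.11460209 0.0313325  0.68761234]
row [ 0.0018 -0.0016  0.0119 -0.    ] dist 0.01 th 90.0
```

Emit:
move_arm([
  [[0.001,-0.0016,0.0119,0,-0.7],[0.001,-0.0016,0.0119,0,-0.7],[0.001,-0.0016,0.0119,0,-0.7]],
])

```text
clock: 34.15
position: [0.3313, -0.2818, 0.0033]
ee_rot: [-0.0, 0.707, 0.707, -0.0]
contact_force: [0.1, -0.2, 0.6]
width: 0.0724
gripper_force: 0.0
```

Emit:
move_arm([
  [[0,0,0,0,1],[0,0,0,0,1],[0,0,0,0,1],[0,0,0,0,1],[0,0,0,0,1]],
])

```text
clock: 34.65
position: [0.3316, -0.2821, 0.0041]
ee_rot: [0.0, 0.707, 0.707, -0.0]
contact_force: [-0.3, 1.0, 6.5]
width: 0.0583
gripper_force: 30.5
```

```bash
python3 -c "
from h import *
s=manip.get_state();print(s['position'],s['contact_force'],s['width'],s['moment'])
go(.426,.0352,.18,100.3)"
```

```text
[ 0.33164785 -0.28212998  0.00406048] [-0.32568034  0.95810048  6.51957887] 0.058278259094346176 [ 0.19771902  0.14858766 -0.00997688]
row [ 0.3967  0.1179 -0.2199 -0.0858] dist 0.375 th 90.0
```

Emit:
move_arm([
  [[0,0,-0.03,0,1],[0,0,-0.09,0,1],[0,0,-0.15,0,1],[0,0,-0.2199,0,1],[0.06,0.0178,-0.2199,-0.04,1],[0.12,0.0357,-0.2199,-0.0858,1],[0.18,0.0535,-0.2199,-0.0858,1],[0.24,0.0713,-0.2199,-0.0858,1],[0.3,0.0892,-0.2199,-0.0858,1],[0.35,0.104,-0.2199,-0.0858,1],[0.3967,0.1179,-0.2199,-0.0858,1],[0.3967,0.1179,-0.2199,-0.0858,1]],
])

```text
clock: 35.85
position: [0.4265, 0.0395, 0.1793]
ee_rot: [-0.0, 0.639, 0.77, 0.001]
contact_force: [-0.4, -0.7, -0.7]
width: 0.0577
gripper_force: 32.9
```

```bash
python3 - <<'E'
from h import *
for i in range(5):manip.get_image('side')
s=manip.get_state();print(s['clock'],s['position'],s['width'],heading(s)*57.3,s['contact_force'],s['gripper_force'])
go(.4258,.0353,.08,100.3)
E
```

```text
36.1 [0.42536989 0.03430203 0.17907506] 0.057915151517715105 100.21415015647875 [-0.28658968 -0.37621701 -0.99305963] 32.88780869683251
row [ 0.0011  0.0008  0.1238 -0.0008] dist 0.099 th 100.2
```

Emit:
move_arm([
  [[0.0011,0.0006,0.05,0,1],[0.0011,0.0006,0.1,0,1],[0.0011,0.0006,0.115,0,1],[0.0011,0.0006,0.13,0,1],[0.0011,0.0006,0.138,0,1],[0.0011,0.0006,0.1435,0,1],[0.0011,0.0006,0.1435,0,1],[0.0011,0.0006,0.1435,0,1]],
])

```text
clock: 36.9
position: [0.4266, 0.036, 0.0649]
ee_rot: [0.0, 0.641, 0.767, 0.0]
contact_force: [-0.1, -0.3, -1.4]
width: 0.058
gripper_force: 33.0
```

```bash
python3 - <<'E'
from h import *
manip.get_image('side');s=manip.get_state();print(s['clock'],s['position'],s['width'],heading(s)*57.3,s['contact_force'],s['moment'])
go(.4258,.0353,.0605,100.3)
E
```

```text
36.95 [0.42663047 0.03611674 0.06495437] 0.05765658805613144 100.28003234446477 [ 0.8097646  -0.4410256  -1.40780873] [-0.00425314 -0.08750792  0.00228766]
row [-0.0008 -0.0012  0.0056 -0.0002] dist 0.005 th 100.3
```

Emit:
move_arm([
  [[0,-0.0006,0.0055,0,1],[0,-0.0006,0.0055,0,1],[0,-0.0006,0.0055,0,-0.7],[0,-0.0006,0.0055,0,-0.7],[0,-0.0006,0.0055,0,-0.7],[0,-0.0006,0.0055,0,-0.7],[0,-0.0006,-0.03,0,-0.7],[0,-0.0006,-0.09,0,-0.7],[0,-0.0006,-0.14,0,-0.7],[-0.05,-0.0006,-0.2,0,-0.7],[-0.15,0.05,-0.2,0,-0.7],[-0.2,0.05,-0.2,0,-0.7]],
])

```text
clock: 38.15
position: [0.4819, -0.0827, 0.2249]
ee_rot: [0.003, 0.64, 0.768, 0.001]
contact_force: [-0.0, 0.3, 0.9]
width: 0.0724
gripper_force: 0.0
```

```bash
python3 - <<'E'
from h import *
a=manip.get_image('top');b=manip.get_image('side')
for i in range(3):manip.get_image('side')
s=manip.get_state();print(s['clock'],s['position'],heading(s)*57.3,s['contact_force'])
for n,im,roi in(('top',a,(270,330,140,200)),('side',b,(330,390,140,200))):
    for c in blobs(im,(12,110,80),(28,255,255),roi,2):print(n,cv2.boundingRect(c),cv2.contourArea(c),c.reshape(-1,2).mean(0))
print(proj('top',[(.509,.17,.14)]),proj('side',[(.509,.17,.145),(.509,.17,.108)]))
q=np.hstack([cv2.resize(a[150:215,270:365],(400,274),interpolation=cv2.INTER_CUBIC),cv2.resize(b[165:240,310:400],(400,333),interpolation=cv2.INTER_CUBIC)[:274]])
cv2.imwrite('pics/c13.png',q[:,:,::-1])
E
```

```text
38.4 [ 0.47913683 -0.08145428  0.22187317] 100.24181400304924 [-0.46446895  0.01381394  0.2569024 ]
top (280, 157, 4, 7) 14.5 [281.66666667 159.4       ]
side (354, 189, 5, 4) 6.5 [356.45454545 190.09090909]
side (354, 171, 4, 6) 8.5 [355.36363636 173.72727273]
side (369, 170, 21, 30) 447.5 [379.10891089 184.59405941]
[[282.55099397 157.91238979]] [[356.60143827 164.98049626]
 [356.17623576 174.51327511]]
```

View pics/c13.png

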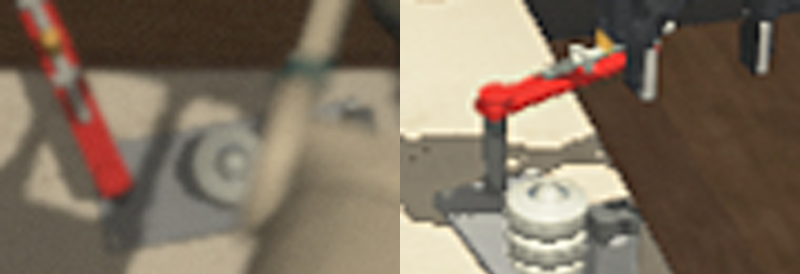

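```bash
python3 -c "
from h import *
print(plane('top',[(281.7,159),(282,158.5)],.14))
go(.5065,.171,.2,112.4)"
```

```text
[[0.50548249 0.17265188 0.14      ]
 [0.50710106 0.1717211  0.14      ]]
row [ 0.3045  0.0897  0.0273 -0.1014] dist 0.255 th 100.2
```

Emit:
move_arm([
  [[0.3045,0.0897,0.0273,-0.1014,0.06],[0.3045,0.0897,0.0273,-0.1014,0.06],[0.3045,0.0897,0.0273,-0.1014,0.06],[0.3045,0.0897,0.0273,-0.1014,0.06],[0.3045,0.0897,0.0273,-0.1014,0.06],[0.3045,0.0897,0.0273,-0.1014,0.06],[0.3045,0.0897,0.0273,-0.1014,0.06],[0.3045,0.0897,0.0273,-0.1014,0.06],[0.3045,0.0897,0.0273,-0.1014,0.06],[0.3045,0.0897,0.0273,-0.1014,0.06]],
])

```text
clock: 39.4
position: [0.5069, 0.1695, 0.2008]
ee_rot: [0.0, 0.557, 0.831, -0.0]
contact_force: [0.6, -0.4, 0.4]
width: 0.0403
gripper_force: 0.0
```

```bash
python3 -c "
from h import *
s=manip.get_state();print(s['clock'],s['position'],s['qd'].round(3),s['width'])
go(.5065,.1712,.1235,112.4)"
```

```text
39.4 [0.50693617 0.16947401 0.20082986] [-0.001  0.003 -0.005  0.002 -0.001  0.003] 0.04034182565032077
row [ 0.0022  0.0003  0.0967 -0.0004] dist 0.077 th 112.4
```

Emit:
move_arm([
  [[0.001,0,0.05,0,0.06],[0.001,0,0.08,0,0.06],[0.001,0,0.0967,0,0.06],[0.001,0,0.0967,0,0.06],[0.001,0,0.0967,0,0.06],[0.001,0,0.0967,0,1],[0.001,0,0.0967,0,1],[0.001,0,0.0967,0,1],[0.001,0,0.0967,0,1],[0.001,0,0.0967,0,1]],
])

```text
clock: 40.4
position: [0.5085, 0.1719, 0.1245]
ee_rot: [0.002, 0.556, 0.831, 0.002]
contact_force: [3.9, 0.6, 5.2]
width: 0.0129
gripper_force: 30.5
```

```bash
python3 -c "
from h import *
manip.get_image('side')
s=manip.get_state();print(s['clock'],s['position'],s['contact_force'],s['width'],s['gripper_force'],heading(s)*57.3,s['moment'])"
```

```text
40.45 [0.50850327 0.17187341 0.12454488] [3.30289019 0.40123968 5.77188761] 0.013050786641440229 30.51045835018158 112.47602184354123 [ 0.08616197 -0.46258266  0.03086069]
```

Emit:
move_arm([
  [[-0.0176,-0.0012,0,0.0625,1],[-0.0349,-0.0046,0,0.125,1],[-0.0517,-0.0103,0,0.1875,1],[-0.0675,-0.0181,0,0.25,1],[-0.0822,-0.0279,0,0.3125,1],[-0.0955,-0.0395,0,0.375,1],[-0.1071,-0.0528,0,0.4375,1],[-0.1169,-0.0675,0,0.5,1],[-0.1247,-0.0833,0,0.5625,1],[-0.1304,-0.1001,0,0.625,1],[-0.1339,-0.1174,0,0.6875,1],[-0.135,-0.135,0,0.75,1]],
])

```text
clock: 41.65
position: [0.4501, 0.0293, 0.1245]
ee_rot: [0.001, 0.981, 0.192, 0.002]
contact_force: [3.9, -2.2, 6.4]
width: 0.013
gripper_force: 30.6
```

```bash
python3 -c "
from h import *
for i in range(4):manip.get_image('side')
s=manip.get_state();print(s['clock'],s['position'],s['contact_force'],s['width'],s['gripper_force'],heading(s)*57.3,s['moment'])
go(.4275,.0231,.1235,10.3)"
```

```text
41.85 [0.44941193 0.02905917 0.1245236 ] [ 2.15786978 -4.42277394  6.79724382] 0.012902786901429559 30.600841641426086 22.441116789118475 [-0.52921583 -0.31749442 -0.19867463]
row [-0.0282 -0.0036  0.0013  0.1012] dist 0.023 th 22.4
```

Emit:
move_arm([
  [[-0.0141,-0.001,0,0.05,1],[-0.025,-0.0028,0,0.09,1],[-0.0295,-0.0036,0,0.1012,1],[-0.031,-0.0036,0,0.1012,1],[-0.031,-0.0036,0,0.1012,1],[-0.031,-0.0036,0,0.1012,1]],
])

```text
clock: 42.45
position: [0.4268, 0.0227, 0.1245]
ee_rot: [0.001, 0.996, 0.09, 0.003]
contact_force: [5.4, -2.0, 4.8]
width: 0.0131
gripper_force: 30.4
```

```bash
python3 -c "
from h import *
for i in range(2):manip.get_image('side')
s=manip.get_state();print(s['clock'],s['position'],s['contact_force'],s['width'],s['gripper_force'],heading(s)*57.3,s['moment'])
go(.4275,.0231,.1235,10.3)"
```

```text
42.55 [0.42679864 0.02274819 0.12452935] [ 4.07506495 -2.6753305   5.16883279] 0.012615342272393817 30.411809384822845 10.29716077205709 [-0.40244442 -0.71965295 -0.21402478]
row [ 0.0009 -0.0003  0.0013 -0.    ] dist 0.001 th 10.3
```

Emit:
move_arm([
  [[0.0008,0.01,0,0,1],[0.0008,0.02,0,0,1],[0.0008,0.03,0,0,1],[0.0008,0.038,0,0,1],[0.0008,0.043,0,0,1],[0.0008,0.043,0,0,1],[0.0008,0.043,0,0,1]],
])

```text
clock: 43.25
position: [0.4326, -0.009, 0.1245]
ee_rot: [-0.001, 0.996, 0.089, 0.002]
contact_force: [3.2, 2.9, 8.0]
width: 0.0131
gripper_force: 30.8
```

```bash
python3 -c "
from h import *
for i in range(2):manip.get_image('side')
s=manip.get_state();print(s['clock'],s['position'],s['contact_force'],s['width'],s['gripper_force'],heading(s)*57.3,s['moment'])
print(np.linalg.norm(s['position']-[.4268,.02275,.1245]))"
```

```text
43.35 [ 0.43254153 -0.0089584   0.12444829] [2.90222606 3.18840152 7.93024383] 0.012649950724648258 30.73905497789383 10.20415073519632 [ 0.68270976 -0.44206607 -0.18764131]
0.03222406838715608
```

Emit:
move_arm([
  [[0,0.002,0,0,1],[0,0.003,0,0,1],[0,0.003,0,0,1],[0,0.003,0,0,1]],
])

```text
clock: 43.75
position: [0.4325, -0.0092, 0.1244]
ee_rot: [-0.003, 0.996, 0.088, 0.002]
contact_force: [3.5, 10.5, 9.0]
width: 0.0124
gripper_force: 31.0
```

```bash
python3 -c "
from h import *
for i in range(2):manip.get_image('side')
s=manip.get_state();print(s['clock'],s['position'],s['contact_force'])"
```

```text
43.85 [ 0.43255785 -0.00915478  0.12440324] [ 1.83035392 11.41744203  8.76032561]
```

Emit:
move_arm([
  [[0,-0.0015,0,0,1],[0,-0.0015,0,0,0.06],[0,-0.0015,0,0,0.06],[0,-0.0015,0,0,0.06],[0,-0.0015,0,0,0.06],[0,-0.0015,-0.05,0,0.06],[0,-0.0015,-0.1,0,0.06],[0,-0.0015,-0.15,0,0.06],[0.0,0.1,-0.2,0,0.06],[0.0,0.2,-0.2,0,0.06],[0.0,0.3,-0.2,0,0.06],[0.0,0.3,-0.2,0,0.06]],
])

```text
clock: 45.05
position: [0.4657, -0.204, 0.2804]
ee_rot: [0.0, 0.996, 0.09, 0.0]
contact_force: [1.0, 0.1, -0.4]
width: 0.0403
gripper_force: 0.0
```

```bash
python3 - <<'E'
from h import *
for i in range(4):a=manip.get_image('top');b=manip.get_image('side')
s=manip.get_state();print(s['clock'],s['position'],s['contact_force'])
for n,im,f in(('top',a,'top0'),('side',b,'side0')):
    roi=(280,370,170,215) if n=='top' else (315,365,175,230)
    for q in(im,np.ascontiguousarray(cv2.imread(f'pics/{f}.png')[:,:,::-1])):
        for nm,lo,hi in(('y',(12,110,80),(28,255,255)),('red',(0,150,60),(8,255,255))):
            print(n,nm,[(cv2.boundingRect(c),cv2.contourArea(c)) for c in blobs(q,lo,hi,roi,8)])
E
```

```text
45.45 [ 0.46546672 -0.20074558  0.27982593] [ 0.47998459  0.39874776 -0.13520669]
top y [((337, 179, 5, 7), 18.0)]
top red [((325, 186, 17, 5), 15.5), ((293, 185, 28, 11), 157.5)]
top y [((337, 180, 4, 5), 11.0)]
top red [((325, 185, 17, 6), 23.0), ((293, 185, 29, 11), 163.0)]
side y [((348, 194, 5, 13), 30.0), ((352, 185, 8, 8), 12.0), ((350, 175, 15, 7), 15.0)]
side red [((328, 184, 24, 30), 133.0)]
side y [((348, 194, 4, 13), 33.0), ((354, 186, 7, 8), 12.0), ((359, 175, 6, 7), 11.0)]
side red [((328, 184, 24, 30), 134.0)]
```

Knob and gate are back exactly where they were when bolted shut.

```bash
python3 -c "
from rig import manip
print(manip.sign_off())"
```

```text
the job is handed in; nothing more can be done
None
```

The job is handed in at about 45 s: all five disc springs are on the arbor with faces alternating (cup down at the bottom), the gate is shut and the bolt is home; the jars, can and tape were not handled, and the verdict was not reported back.

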